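# Transfer press punches to the setting tray in reverse order

## Task

The four steel punches stand in the rack in the order in which they came off the press; for refitting they must stand in the red-brown setting tray in the reverse order. Move them over, one to a compartment: the punch nearest the rack's black knob goes into the compartment farthest from the tray's black knob, the next one into the next compartment, and so on. Set each down upright and gently on the compartment's floor, without dropping it or tipping it over, let go of it, and leave the bottle and the spanner where they are.

Things in the scene. Friction and masses are not known exactly. Their poses are not given: they have to be found in the camera images.
- punch_plain: The plain round press punch, bare steel, about 240 g, loose, standing upright on its round head (36 mm across, 10 mm thick): round pin, stem 22 mm across from 10 to 62 mm up, then a thin 12 mm tip up to 78 mm. Origin at the centre of its underside, z up the stem; at the start its x points across the row to within 0.2 rad.
- punch_hex: The six-sided press punch, bare steel, about 310 g, loose, standing upright on its round head (36 mm across, 10 mm thick): six-sided stem, 26 mm across flats from 10 to 60 mm up, flat top; two opposite flats face along its own +x and -x. Origin at the centre of its underside, z up the stem; at the start its x points across the row to within 0.2 rad.
- punch_square: The square press punch, bare steel, about 300 g, loose, standing upright on its round head (36 mm across, 10 mm thick): square stem, 22 by 22 mm, sides along its own x and y, from 10 to 68 mm up, flat top. Origin at the centre of its underside, z up the stem; at the start its x points across the row to within 0.2 rad.
- punch_stub: The stubby press punch, bare steel, about 250 g, loose, standing upright on its round head (36 mm across, 10 mm thick): short and stout, round stem 30 mm across from 10 to 42 mm up, then a bevel to an 18 mm top at 50 mm. Origin at the centre of its underside, z up the stem; at the start its x points across the row to within 0.2 rad.
- cup_plain: Fixed square dark steel cup on the rack in which the plain round punch stands at the start, 58 by 58 mm outside, 52 by 52 inside, floor 5 mm thick, rim 14 mm above its origin (centre of its underside, which is 6 mm above the bench). Same axes as the rack. Only shows from where that punch came.
- cup_hex: Fixed square dark steel cup on the rack in which the six-sided punch stands at the start, 58 by 58 mm outside, 52 by 52 inside, floor 5 mm thick, rim 14 mm above its origin (centre of its underside, which is 6 mm above the bench). Same axes as the rack. Only shows from where that punch came.
- cup_square: Fixed square dark steel cup on the rack in which the square punch stands at the start, 58 by 58 mm outside, 52 by 52 inside, floor 5 mm thick, rim 14 mm above its origin (centre of its underside, which is 6 mm above the bench). Same axes as the rack. Only shows from where that punch came.
- cup_stub: Fixed square dark steel cup on the rack in which the stubby punch stands at the start, 58 by 58 mm outside, 52 by 52 inside, floor 5 mm thick, rim 14 mm above its origin (centre of its underside, which is 6 mm above the bench). Same axes as the rack. Only shows from where that punch came.
- strip_rack: The rack of origin, fixed to the bench at any place on the left or right: an aluminium bar 70 x 286 x 6 mm carrying four dark steel cups in a row, 60 mm apart, all filled at the start. Origin at its underside, in the middle of the row of four; the row lies along its y, cups at y = +90, +30, -30, -90 mm; punches stand 11 mm above the bench. A black knob (24 mm wide, top 36 mm above the bench) stands on its +y end at y = +139 mm.
- setting_tray: The tray to fill, fixed to the bench on the other side, turned any way: red-brown, 66 x 286 mm, four empty compartments in a row. Origin at its underside, in the middle of the row; the row lies along its y, compartment centres at x = 0, y = +90, +30, -30, -90 mm. Each is 55 mm (x) by 56 mm (y) inside, floor 10 mm above the bench, walls 4 mm thick and 11 mm high above that floor. A black knob (24 mm wide, top 40 mm above the bench) stands on its +y end at y = +139 mm.
- oil_bottle: Bystander: white plastic bottle, 52 mm wide, 120 mm tall, standing, loose; origin at the centre of its underside.
- spanner: Bystander: steel spanner 130 mm long lying on the bench, loose, along its own x; origin near its middle, underneath.

How it is judged:
At the end, for the whole second after the job is handed in: Each punch stands upright (within 0.1 rad), released and at rest on the floor of one tray compartment (within 14 mm of its centre along each tray axis); counted from the knobs, rack places 1, 2, 3, 4 have gone to tray compartments 4, 3, 2, 1 (((y of cup_plain in the frame of strip_rack between 0.075 and 0.105 m and y of punch_plain in the frame of setting_tray between -0.104 and -0.076 m) or (y of cup_plain in the frame of strip_rack between 0.015 and 0.045 m and y of punch_plain in the frame of setting_tray between -0.044 and -0.016 m) or (y of cup_plain in the frame of strip_rack between -0.045 and -0.015 m and y of punch_plain in the frame of setting_tray between 0.016 and 0.044 m) or (y of cup_plain in the frame of strip_rack between -0.105 and -0.075 m and y of punch_plain in the frame of setting_tray between 0.076 and 0.104 m)) and x of punch_plain in the frame of setting_tray between -0.014 and 0.014 m and z of punch_plain in the frame of setting_tray between 0.006 and 0.015 m and angle between each of punch_plain, punch_hex, punch_square, punch_stub's own z axis and vertical below 0.1 rad and linear speed of each of punch_plain, punch_hex, punch_square, punch_stub below 0.02 m/s and angular speed of each of punch_plain, punch_hex, punch_square, punch_stub below 0.2 rad/s and ((y of cup_hex in the frame of strip_rack between 0.075 and 0.105 m and y of punch_hex in the frame of setting_tray between -0.104 and -0.076 m) or (y of cup_hex in the frame of strip_rack between 0.015 and 0.045 m and y of punch_hex in the frame of setting_tray between -0.044 and -0.016 m) or (y of cup_hex in the frame of strip_rack between -0.045 and -0.015 m and y of punch_hex in the frame of setting_tray between 0.016 and 0.044 m) or (y of cup_hex in the frame of strip_rack between -0.105 and -0.075 m and y of punch_hex in the frame of setting_tray between 0.076 and 0.104 m)) and x of punch_hex in the frame of setting_tray between -0.014 and 0.014 m and z of punch_hex in the frame of setting_tray between 0.006 and 0.015 m and ((y of cup_square in the frame of strip_rack between 0.075 and 0.105 m and y of punch_square in the frame of setting_tray between -0.104 and -0.076 m) or (y of cup_square in the frame of strip_rack between 0.015 and 0.045 m and y of punch_square in the frame of setting_tray between -0.044 and -0.016 m) or (y of cup_square in the frame of strip_rack between -0.045 and -0.015 m and y of punch_square in the frame of setting_tray between 0.016 and 0.044 m) or (y of cup_square in the frame of strip_rack between -0.105 and -0.075 m and y of punch_square in the frame of setting_tray between 0.076 and 0.104 m)) and x of punch_square in the frame of setting_tray between -0.014 and 0.014 m and z of punch_square in the frame of setting_tray between 0.006 and 0.015 m and ((y of cup_stub in the frame of strip_rack between 0.075 and 0.105 m and y of punch_stub in the frame of setting_tray between -0.104 and -0.076 m) or (y of cup_stub in the frame of strip_rack between 0.015 and 0.045 m and y of punch_stub in the frame of setting_tray between -0.044 and -0.016 m) or (y of cup_stub in the frame of strip_rack between -0.045 and -0.015 m and y of punch_stub in the frame of setting_tray between 0.016 and 0.044 m) or (y of cup_stub in the frame of strip_rack between -0.105 and -0.075 m and y of punch_stub in the frame of setting_tray between 0.076 and 0.104 m)) and x of punch_stub in the frame of setting_tray between -0.014 and 0.014 m and z of punch_stub in the frame of setting_tray between 0.006 and 0.015 m); the robot touches nothing.
It fails at once if a punch is tipped over (more than 0.9 rad from upright) (angle between any of punch_plain, punch_hex, punch_square, punch_stub's own z axis and vertical above 0.9 rad).
It fails at once if a punch is dropped (falls freely faster than 0.6 m/s, a drop of about 2 cm) ((linear speed of punch_plain above 0.6 m/s and contact force between punch_plain and the fingers below 0.05 N) or (linear speed of punch_hex above 0.6 m/s and contact force between punch_hex and the fingers below 0.05 N) or (linear speed of punch_square above 0.6 m/s and contact force between punch_square and the fingers below 0.05 N) or (linear speed of punch_stub above 0.6 m/s and contact force between punch_stub and the fingers below 0.05 N)).
It fails at once if the bottle or the spanner is moved by more than 3 cm or the bottle knocked over (distance of any of oil_bottle, spanner from where it was at the start of the episode above 0.03 m or angle between oil_bottle's own z axis and vertical above 0.5 rad).
It also fails if it takes over 120 s, if anything falls off the work surface, if the arm or the gripper's body presses on something with over 40 N, if the wrist force passes 120 N, or if a joint passes its speed limit or range.

## Robot

A 6-joint arm with a two-finger parallel gripper is mounted at the origin on the work surface. World frame = base frame: x ahead of the robot, y to its left, z up, the work surface at z = 0. Lengths are in m, angles in rad, forces in N, time in s.
With the tool pointing down it reaches from about 0.35 to 0.85 m from the base axis. Payload 8.1 kg.
Tool frame: the origin (TCP) lies on the centre line of the jaws, within the pads' length; the fingertips stand 19 mm ahead of it and the grasp point (between the pads) is the TCP (robot.tips_ahead is the distance from the TCP to the fingertips, in m); y points along the fingers, z is the direction in which the jaws open and shut, and the axes are right-handed (so a half turn about y gives the same grasp; the last joint's range is limited). The gripper opens to 93 mm and grips with 3 to 60 N. Pads are 15 mm wide; open, the fingers measure 128 mm over their backs; the gripper's body (75 mm by 188 mm) begins 65 mm behind the grasp point.
Start: joints at [-1.371, 0.13, 1.488, -0, 1.523, -0.085], TCP at [0.169, -0.576, 0.204] pointing down, gripper open.
Joint ranges: [-2.96, 2.96], [-0.89, 2.26], [0.02, 2.5], [-1.34, 4.48], [0, 2.73], [-2.66, 2.66]. Speed limits (rad/s): [2.39, 2.39, 2.79, 3.14, 3.14, 3.14].

## Interface

Orientations are given as a rotation vector (axis times angle).
In Python, from plant import robot, imaging, models gives the robot as it stands.
- The arm moves only by the tool carry_out, never from a script. Its argument "motion" is one flat list of numbers, 7 for each row, row after row: the shift along the tool's x, y, z in m, then the turn, a rotation vector about the tool's x, y, z in degrees, then the opening, from -1 (shut) to 1 (fully open). A call has exactly 5 rows; each row shifts and turns the pose as measured when the row begins, along the tool's axes as they then stand; what a row does not reach is not made up. A row lasts 1/10 s, in which the tool goes at most 50 mm and 8.59 degrees, less where a joint would pass 70% of its speed; a pose out of reach is approached as far as the arm can. A call is refused whole if a number of a shift passes 0.05 or a number of a turn 8.59, either way. A call with a gripper value outside its range is refused whole. The fingers move at their own pace and stop on an object; "squeeze" is the grip in N (left out, the last holds). Time passes only in rows, so rows that do not move let the fingers close, or fill a call up. It gives the time, the measured TCP pose, the force and the opening at its end, in the units of the state.
- robot.read_state(): the state, without advancing time (a new reading comes with each control period).
- imaging.read_camera(name): name is "scene" or "top" or "wrist"; returns the picture (420x560x3 uint8, blue, green, red); there is no depth.
- imaging.camera_model(name): a dict with "K" (3x3 intrinsics, pixels), "position" and "orientation" of the camera in the world. Camera axes: x right, y down, z forward; pixel columns grow to the right and rows downward; lengths in m; the calibration is good to about 2 mm. A picture is of the moment at which its call begins: read the wrist's pose just before it. camera_model takes no time and is no camera call; for the wrist camera it gives the pose at the moment of the call.
- robot.close_job(): hands the job in, once; it reports no verdict.
Trained networks look in the newest picture that a camera, given by its name, has taken for a name from the list of things; names that differ only in an ending like _2 or _b are one class to them, and where a whole thing is asked for, a point or a joint stands for the part that bears it (a point fixed in the world has none). Each returns a list of dicts, best first, with "confidence" (0 to 1); they miss things now and then, are a little off and sometimes report something else, mostly with a low value. They report only what shows in the picture. A call takes as long as a camera call.
- models.outline_of(camera, thing): "pixels" (420x560 bool, what is visible of it) and "pixel" ([column, row] in pixels, amid what is visible of it).
The state is a dict: "t": time; "q": joint angles; "dq": joint speeds; "joint_torque": joint torques, N m; "tool_pos": TCP position; "orientation": TCP orientation; "force": force on the tool from outside, world axes, zero at the start; "wrist_torque": the same for the moment, N m; "opening": finger opening in m.
Only numpy, scipy, OpenCV 4.12 (cv2) and the standard library are available. Lean on these libraries where they do the work, as an engineer would, in place of code of your own. Each camera call takes 0.05 s, during which the arm holds its last target.

## Working session

There is one attempt and no reset: what is moved stays moved. The work goes in short steps, Python scripts to look and compute and a tool call to move; the robot and the scene stay as the last step left them, time stands still between calls to the robot, and variables do not carry over. Pictures are saved under pics/ and viewed, and the job is handed in when it is done.

Besides the shell and the picture viewer there is one more tool, called after ">>>" as name(argument=value, ...) on one line, values as JSON. carry_out: Moves the arm, as the interface text tells. Its arguments: {"type":"object","properties":{"motion":{"type":"array","items":{"type":"number"}},"squeeze":{"type":"number"}},"required":["motion"]}

```bash
ls; mkdir -p pics
python3 - <<'E'
from plant import robot, imaging, models
import cv2
print(robot.read_state(), robot.tips_ahead)
for n in ["scene","top","wrist"]:
    im=imaging.read_camera(n); cv2.imwrite(f"pics/{n}0.png",im)
    m=imaging.camera_model(n); print(n,m)
E
```

```text
pics
{'t': 0.0, 'q': array([-1.37141317e+00,  1.31133605e-01,  1.48922411e+00, -1.59231145e-05,
        1.52299838e+00, -8.54105033e-02]), 'dq': array([-0.00141809, -0.00026085,  0.00020431,  0.0001443 , -0.00070286,
       -0.00081693]), 'joint_torque': array([-2.70712117e-03, -5.59845150e+01, -4.91765749e+01,  7.65643129e-02,
        3.55360564e-02, -1.29096138e-04]), 'tool_pos': array([ 0.16847179, -0.57526854,  0.20303422]), 'orientation': array([-0.29671053,  2.07057037, -2.06689285]), 'force': array([0.8532344 , 0.165524  , 0.45280213]), 'wrist_torque': array([ 0.01212029,  0.04411719, -0.01371019]), 'opening': 0.09286104604627049} 0.019
scene {'K': array([[441.41646644,   0.        , 278.39858458],
       [  0.        , 441.41646644, 208.51246639],
       [  0.        ,   0.        ,   1.        ]]), 'position': array([ 0.78455484, -0.38923933,  0.80258017]), 'orientation': array([-2.55691226, -0.63241347,  0.17222704])}
top {'K': array([[434.83361271,   0.        , 268.26407692],
       [  0.        , 434.83361271, 208.68436795],
       [  0.        ,   0.        ,   1.        ]]), 'position': array([ 0.42773776, -0.01545555,  0.99864971]), 'orientation': array([-2.15583739,  2.11224884, -0.11462367])}
wrist {'K': array([[349.1464465 ,   0.        , 283.18232807],
       [  0.        , 349.1464465 , 207.10179673],
       [  0.        ,   0.        ,   1.        ]]), 'position': array([ 0.23824594, -0.55467819,  0.3840428 ]), 'orientation': array([ 2.33665454, -1.75177999, -0.23609697])}
```

View pics/top0.png

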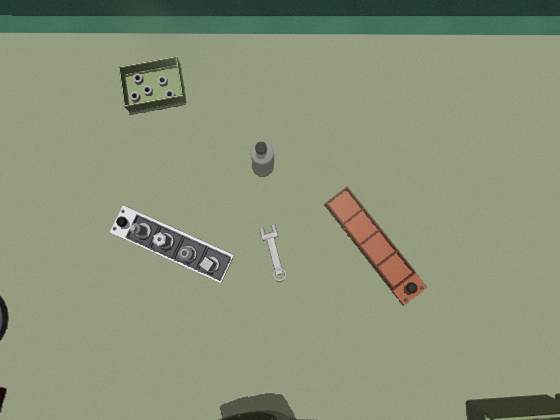

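View pics/scene0.png

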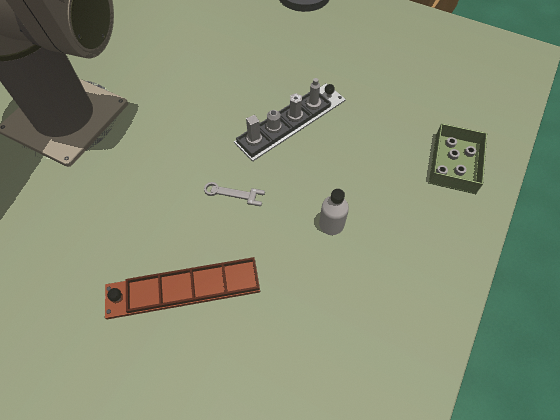

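View pics/wrist0.png

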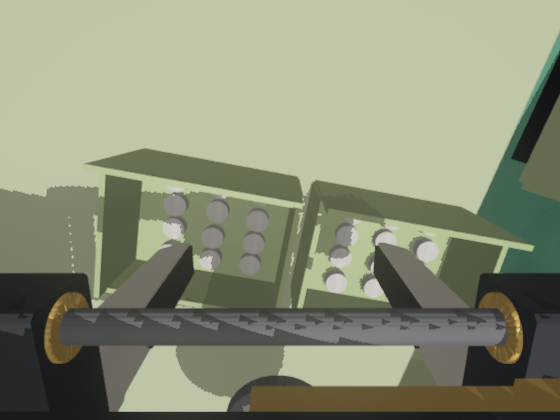

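```bash
cat > h.py <<'E'
import numpy as np, cv2
from scipy.spatial.transform import Rotation as R
from plant import robot, imaging, models
def proj(cm,P):
    P=np.atleast_2d(P); r=R.from_rotvec(cm["orientation"]).as_matrix()
    c=(P-cm["position"])@r; uv=c@cm["K"].T; return uv[:,:2]/uv[:,2:]
def back(cm,uv,z):
    uv=np.atleast_2d(uv).astype(float); r=R.from_rotvec(cm["orientation"]).as_matrix()
    d=np.c_[uv,np.ones(len(uv))]@np.linalg.inv(cm["K"]).T@r.T
    s=(z-cm["position"][2])/d[:,2]; return cm["position"]+d*s[:,None]
E
python3 - <<'E'
from h import *
names=["strip_rack","setting_tray","punch_plain","punch_hex","punch_square","punch_stub","cup_plain","cup_hex","cup_square","cup_stub","oil_bottle","spanner"]
out={}
for c in ["top","scene"]:
    im=imaging.read_camera(c); cm=imaging.camera_model(c)
    for n in names:
        r=models.outline_of(c,n)
        for k,d in enumerate(r[:2]):
            m=d["pixels"]; ys,xs=np.nonzero(m)
            print(c,n,round(d["confidence"],2),np.round(d["pixel"]),m.sum(),xs.min(),xs.max(),ys.min(),ys.max(), back(cm,[[xs.mean(),ys.mean()]],0.02).round(3))
            if k==0: out[c+"_"+n]=m
    cv2.imwrite(f"pics/{c}_raw.png",im)
np.savez("masks.npz",**out)
t=cv2.imread("pics/top_raw.png")
cv2.imwrite("pics/trackz.png",cv2.resize(t[195:295,100:245],None,fx=5,fy=5,interpolation=cv2.INTER_CUBIC))
cv2.imwrite("pics/ttrayz.png",cv2.resize(t[180:310,315:435],None,fx=4.5,fy=4.5,interpolation=cv2.INTER_CUBIC))
E
```

```text
top strip_rack 0.93 [130. 225.] 1106 109 233 206 282 [[0.501 0.275 0.02 ]]
top strip_rack 0.39 [147. 238.] 447 126 159 214 246 [[0.508 0.301 0.02 ]]
top setting_tray 0.84 [375. 246.] 3791 325 426 188 303 [[ 0.487 -0.223  0.02 ]]
top punch_plain 0.54 [142. 229.] 227 130 150 223 237 [[0.512 0.307 0.02 ]]
top punch_plain 0.31 [212. 264.] 228 201 218 256 271 [[0.438 0.146 0.02 ]]
top punch_hex 0.7 [375. 248.] 4043 325 426 187 303 [[ 0.486 -0.224  0.02 ]]
top punch_hex 0.56 [162. 237.] 271 154 174 232 248 [[0.489 0.252 0.02 ]]
top punch_square 0.52 [212. 263.] 195 201 218 257 270 [[0.438 0.146 0.02 ]]
top punch_square 0.49 [168. 248.] 401 150 182 225 257 [[0.485 0.245 0.02 ]]
top punch_stub 0.7 [189. 254.] 234 179 196 246 261 [[0.46  0.197 0.02 ]]
top cup_plain 0.79 [148. 238.] 385 126 158 215 246 [[0.508 0.301 0.02 ]]
top cup_hex 0.82 [168. 249.] 413 150 182 226 257 [[0.484 0.244 0.02 ]]
top cup_square 0.68 [162. 238.] 251 154 173 233 248 [[0.489 0.253 0.02 ]]
top cup_square 0.64 [214. 261.] 501 197 229 246 279 [[0.441 0.134 0.02 ]]
top cup_stub 0.71 [192. 245.] 486 173 206 235 268 [[0.4
[... 524 characters left out ...]
.429 0.158 0.02 ]]
scene punch_square 0.44 [334. 215.] 969 320 348 189 234 [[0.678 0.048 0.02 ]]
scene punch_stub 0.56 [272. 119.] 278 266 281 110 132 [[0.456 0.203 0.02 ]]
scene cup_plain 0.59 [320. 104.] 319 302 331 94 116 [[0.523 0.295 0.02 ]]
scene cup_hex 0.68 [298. 119.] 200 280 310 107 128 [[0.494 0.24  0.02 ]]
scene cup_square 0.59 [256. 146.] 419 237 271 131 156 [[0.451 0.126 0.02 ]]
scene cup_square 0.5 [236. 191.] 556 204 264 182 205 [[ 0.476 -0.005  0.02 ]]
scene cup_stub 0.81 [278. 133.] 317 260 292 118 142 [[0.476 0.183 0.02 ]]
scene oil_bottle 0.77 [332. 213.] 1020 320 348 189 234 [[0.678 0.048 0.02 ]]
scene spanner 0.75 [237. 191.] 575 204 264 182 205 [[ 0.476 -0.005  0.02 ]]
```

View pics/trackz.png

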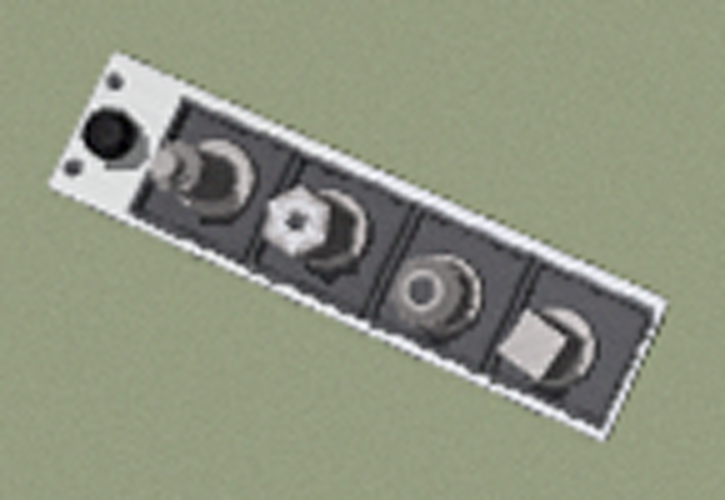

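View pics/ttrayz.png

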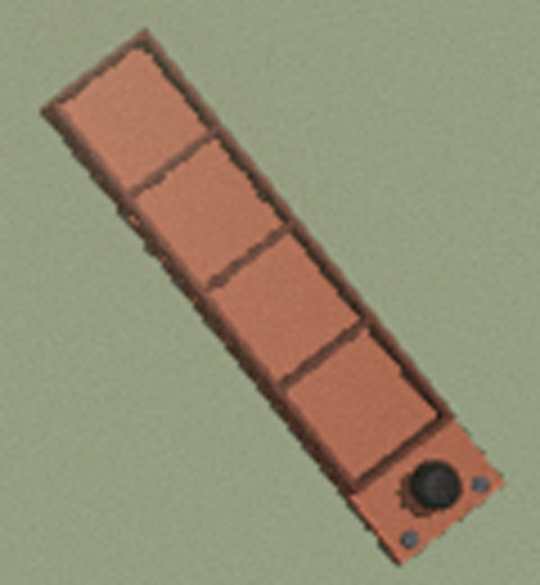

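```bash
cat > fit.py <<'E'
from h import *
from scipy.optimize import least_squares
cm=imaging.camera_model("top")
def px(a,s,o): return (np.array(a,float)+.5)/s-.5+np.array(o)
def fit(obj,pix,x0):
    obj=np.array(obj,float)
    def f(p):
        c,s=np.cos(p[2]),np.sin(p[2])
        W=np.c_[p[0]+c*obj[:,0]-s*obj[:,1],p[1]+s*obj[:,0]+c*obj[:,1],obj[:,2]]
        return (proj(cm,W)-pix).ravel()
    r=least_squares(f,x0,loss='soft_l1'); print(r.x.round(4),r.fun.reshape(-1,2).round(1).tolist()); return r.x
# rack
kn=[0,.139,.036]
w=back(cm,px([[110,133],[667,303],[605,440]],5,(100,195)),.01); print("rack pts",w.round(3))
d=w[0]-(w[1]+w[2])/2; a=np.arctan2(d[1],d[0])-np.pi/2; print("rack ang",a)
o=.0
pix=px([[110,133],[118,53],[50,187],[605,440],[667,303]],5,(100,195))
# +x side: rotate -90deg of y.
def build(L0,L1,wd,z): return [kn,[wd,L1,z],[-wd,L1,z],[-wd,L0,z],[wd,L0,z]]
for L0 in (-.124,-.127,-.130): 
    rk=fit(build(L0,L0+.286,.035,.006),pix,[.47,.23,a])
pt=px([[436,486],[143,30],[42,112],[452,412],[350,490],[212,133],[130,193],[292,228],[208,287],[366,322],[282,385]],4.5,(315,180))
w=back(cm,pt,.021); print(w.round(3).tolist())
d=w[0]-(w[1]+w[2])/2; a=np.arctan2(d[1],d[0])-np.pi/2
h=.0315;z=.021
# tray y points to knob; +x side?
ob=lambda s:[[0,.139,.040],[s*h,-.122,z],[-s*h,-.122,z],[s*h,.122,z],[-s*h,.122,z],[s*h,-.06,z],[-s*h,-.06,z],[s*h,0,z],[-s*h,0,z],[s*h,.06,z],[-s*h,.06,z]]
for s in (1,-1):
    tr=fit(ob(s),pt,[.48,-.22,a])
for n,p,z in [("plain",(170,160),.089),("hex",(297,220),.071),("stub",(423,290),.061),("square",(532,343),.079)]:
    print(n,back(cm,px([p],5,(100,195)),z).round(4))
for n,p,z in [("plain",(217,181),.021),("hex",(332,233),.021),("stub",(438,299),.021),("square",(560,346),.021)]:
    print("head",n,back(cm,px([p],5,(100,195)),z).round(4))
E
python3 fit.py
```

```text
rack pts [[0.531 0.356 0.01 ]
 [0.458 0.096 0.01 ]
 [0.396 0.121 0.01 ]]
rack ang -0.3956615174586111
[ 0.4746  0.2217 -0.3991] [[-1.3, -0.3], [-0.2, -0.4], [-0.1, 0.1], [0.4, 0.9], [1.0, -0.1]]
[ 0.4756  0.2243 -0.3983] [[-2.5, -0.7], [-0.2, -0.3], [-0.1, 0.2], [0.5, 0.9], [1.0, -0.1]]
[ 0.4766  0.227  -0.3977] [[-3.7, -1.1], [-0.2, -0.2], [-0.1, 0.3], [0.5, 1.0], [1.1, -0.1]]
[[0.396, -0.301, 0.021], [0.619, -0.159, 0.021], [0.576, -0.108, 0.021], [0.431, -0.309, 0.021], [0.393, -0.259, 0.021], [0.567, -0.193, 0.021], [0.536, -0.152, 0.021], [0.52, -0.233, 0.021], [0.49, -0.191, 0.021], [0.475, -0.268, 0.021], [0.443, -0.227, 0.021]]
[ 0.5208 -0.2362 -4.2806] [[-0.3, 0.8], [-1.1, 0.4], [46.5, -28.8], [-22.8, 15.4], [25.8, -13.4], [-4.8, 2.2], [38.8, -22.2], [-11.2, 5.5], [33.1, -18.9], [-16.0, 9.4], [28.5, -16.0]]
[ 0.5054 -0.2091 -4.0403] [[0.3, -0.2], [-0.6, -0.5], [0.1, -2.1], [0.3, 0.9], [0.7, 1.1], [1.3, -2.0], [-2.4, 1.6], [0.5, -2.0], [-2.9, 1.9], [1.3, -1.5], [-2.2, 1.8]]
plain [[0.5115 0.3002 0.089 ]]
hex [[0.4883 0.2496 0.071 ]]
stub [[0.4599 0.1958 0.061 ]]
square [[0.438  0.1444 0.079 ]]
head plain [[0.5086 0.3016 0.021 ]]
head hex [[0.4861 0.2475 0.021 ]]
head stub [[0.4574 0.1978 0.021 ]]
head square [[0.4376 0.1418 0.021 ]]
```

```bash
cat > plan.py <<'E'
from h import *
RK=(0.4745,0.2217,-0.3991); 
import sys
def ori(yaw): # tool y down, tool z at yaw
    z=np.array([np.cos(yaw),np.sin(yaw),0]); y=np.array([0,0,-1.]); x=np.cross(y,z)
    return R.from_matrix(np.c_[x,y,z])
def plan(pts,s=None,opening=1,vmax=.05,n=None,mx=60):
    """pts list of (x,y,z,yaw); prints rows"""
    s=s or robot.read_state(); p=s["tool_pos"].copy(); r=R.from_rotvec(s["orientation"])
    rows=[]
    for (x,y,z,yaw) in pts:
        t=np.array([x,y,z]); rt=ori(yaw)
        while len(rows)<mx:
            d=t-p; e=(r.inv()*rt).as_rotvec(degrees=True)
            k=max(np.linalg.norm(d)/vmax, np.abs(e).max()/8.5)
            k=max(1,np.ceil(k-1e-6))
            loc=r.inv().apply(d/k); e=e/k
            row=[*np.round(loc,4),*np.round(e,1)]
            rows.append(row+[opening]); p=p+r.apply(row[:3]); r=r*R.from_rotvec(row[3:],degrees=True)
            if k==1: break
    for i in range(0,len(rows),5):
        print(", ".join("%g"%v for q in rows[i:i+5] for v in q))
    return rows
def st():
    s=robot.read_state(); r=R.from_rotvec(s["orientation"]).as_matrix()
    print("t %.2f"%s["t"],s["tool_pos"].round(4),"yaw %.3f"%np.arctan2(r[1,2],r[0,2]),"down",r[:,1].round(3),"open %.4f"%s["opening"],"F",s["force"].round(1),"q",s["q"].round(2))
E
sed -i 's/\[s\*h,-.06,z\],\[-s\*h,-.06,z\],\[s\*h,0,z\],\[-s\*h,0,z\],\[s\*h,.06,z\],\[-s\*h,.06,z\]/[s*.0275,-.06,z],[-s*.0275,-.06,z],[s*.0275,0,z],[-s*.0275,0,z],[s*.0275,.06,z],[-s*.0275,.06,z]/' fit.py
python3 fit.py | sed -n 8,9p
python3 - <<'E'
from plan import *
st()
plan([(.46,-.25,.22,-.6),(.487,.2485,.2,-.399)])
E
```

```text
[[0.396, -0.301, 0.021], [0.619, -0.159, 0.021], [0.576, -0.108, 0.021], [0.431, -0.309, 0.021], [0.393, -0.259, 0.021], [0.567, -0.193, 0.021], [0.536, -0.152, 0.021], [0.52, -0.233, 0.021], [0.49, -0.191, 0.021], [0.475, -0.268, 0.021], [0.443, -0.227, 0.021]]
[ 0.5207 -0.236  -4.2782] [[-0.3, 0.8], [-1.3, 0.5], [46.3, -28.7], [-22.8, 15.4], [25.8, -13.5], [-3.4, 1.6], [37.0, -21.5], [-9.6, 4.8], [31.4, -18.2], [-14.4, 8.7], [26.8, -15.3]]
t 1.45 [ 0.1686 -0.5759  0.204 ] yaw -1.286 down [ 0. -0. -1.] open 0.0930 F [-0.6 -0.1  0.1] q [-1.37  0.13  1.49 -0.    1.52 -0.09]
-0.0412, -0.0018, -0.0257, -0, -4.4, 0, 1, -0.0431, -0.0018, -0.0224, -0, -4.4, 0, 1, -0.0447, -0.0018, -0.019, -0, -4.4, 0, 1, -0.046, -0.0018, -0.0156, -0, -4.4, 0, 1, -0.0471, -0.0018, -0.012, -0, -4.3, 0, 1
-0.0478, -0.0017, -0.0084, -0, -4.4, 0, 1, -0.0484, -0.0018, -0.0047, -0, -4.3, 0, 1, -0.0485, -0.0017, -0.0011, -0, -4.4, 0, 1, -0.0485, -0.0018, 0.0027, -0, -4.3, 0, 1, -0.0427, 0.002, -0.0259, -0, -1.2, 0, 1
-0.0432, 0.002, -0.025, -0, -1.1, 0, 1, -0.0437, 0.002, -0.0242, -0, -1.2, 0, 1, -0.0442, 0.002, -0.0233, -0, -1.1, 0, 1, -0.0446, 0.002, -0.0224, -0, -1.2, 0, 1, -0.0451, 0.002, -0.0215, -0, -1.1, 0, 1
-0.0454, 0.002, -0.0206, -0, -1.2, 0, 1, -0.0459, 0.002, -0.0197, -0, -1.1, 0, 1, -0.0462, 0.002, -0.0188, -0, -1.2, 0, 1, -0.0467, 0.002, -0.0178, -0, -1.1, 0, 1
```

>>> carry_out(motion=[-0.041,-0.002,-0.026,0,-4.4,0,1,-0.043,-0.002,-0.022,0,-4.4,0,1,-0.045,-0.002,-0.019,0,-4.4,0,1,-0.046,-0.002,-0.016,0,-4.4,0,1,-0.047,-0.002,-0.012,0,-4.3,0,1], squeeze=30)

```text
t: 1.95
tool_pos: [0.3298, -0.3925, 0.2128]
orientation: [-0.64, 1.836, -1.835]
force: [0.8, -0.9, 0.3]
opening: 0.0928
```

```bash
python3 - <<'E'
from plan import *
st()
plan([(.505,-.16,.22,-.9)])
print(); plan([(.46,-.1,.22,-.6),(.487,.2485,.2,-.399)])
E
python3 fit.py | sed -n 10p
```

```text
t 1.95 [ 0.3298 -0.3925  0.2128] yaw -0.901 down [-0.001 -0.    -1.   ] open 0.0928 F [ 0.8 -0.9  0.3] q [-0.97 -0.11  1.71 -0.    1.54 -0.07]
-0.0469, -0.0012, -0.0123, 0, -0, 0, 1, -0.047, -0.0013, -0.0123, 0, -0, 0, 1, -0.0469, -0.0012, -0.0122, 0, -0, 0, 1, -0.047, -0.0013, -0.0123, 0, -0, 0, 1, -0.0469, -0.0012, -0.0122, 0, -0, 0, 1
-0.047, -0.0013, -0.0123, 0, -0.1, 0.1, 1

-0.0405, -0.0011, -0.0212, 0, -2.5, 0, 1, -0.0414, -0.0011, -0.0194, 0, -2.5, 0, 1, -0.0422, -0.001, -0.0176, 0, -2.5, 0, 1, -0.0429, -0.0011, -0.0158, 0, -2.4, 0, 1, -0.0436, -0.001, -0.0139, 0, -2.5, 0, 1
-0.0441, -0.0011, -0.012, 0, -2.4, 0, 1, -0.0447, -0.001, -0.0102, 0, -2.5, 0, 1, -0.0379, 0.0025, -0.0218, 0, -1.4, 0, 1, -0.0384, 0.0025, -0.0209, 0, -1.4, 0, 1, -0.0389, 0.0025, -0.0199, 0, -1.4, 0, 1
-0.0394, 0.0025, -0.0189, 0, -1.5, 0, 1, -0.0398, 0.0025, -0.0179, 0, -1.4, 0, 1, -0.0403, 0.0025, -0.0169, 0, -1.5, 0, 1, -0.0407, 0.0025, -0.0159, 0, -1.4, 0, 1, -0.041, 0.0024, -0.0149, 0.1, -1.5, 0, 1
[ 0.5053 -0.2098 -4.0408] [[0.6, -0.1], [-0.2, -0.5], [0.4, -2.1], [0.6, 1.0], [0.9, 1.2], [0.3, -0.9], [-0.7, 0.5], [-0.6, -0.9], [-1.2, 0.9], [0.2, -0.4], [-0.5, 0.7]]
```

>>> carry_out(motion=[-0.047,-0.001,-0.012,0,0,0,1,-0.047,-0.001,-0.012,0,0,0,1,-0.047,-0.001,-0.012,0,0,0,1,-0.047,-0.001,-0.012,0,0,0,1,-0.01,-0.001,-0.012,0,0,0,1])

```text
t: 2.45
tool_pos: [0.453, -0.2134, 0.2191]
orientation: [-0.641, 1.828, -1.833]
force: [-0.2, 0.2, -0.5]
opening: 0.0929
```

Run:
```python
from plan import *
st()
cm=imaging.camera_model("wrist"); im=imaging.read_camera("wrist")
T=np.array([.5053,-.2098]); a=-4.0408
ya=np.array([-np.sin(a),np.cos(a)]); xa=np.array([np.cos(a),np.sin(a)])
for y in (-.09,-.03,.03,.09):
    c=T+ya*y; print(c.round(4))
    for sx,sy in ((0,0),(1,1),(-1,1),(1,-1),(-1,-1)):
        q=c+xa*sx*.0275+ya*sy*.028
        u=proj(cm,[*q,.021 if sx else .010])[0]
        if 0<u[0]<560 and 0<u[1]<420: cv2.circle(im,tuple(int(v) for v in u),3,(0,255,0) if sx else (255,0,0),-1)
cv2.imwrite("pics/w1.png",im)
```

```text
t 2.45 [ 0.453  -0.2134  0.2191] yaw -0.895 down [ 0.003 -0.001 -1.   ] open 0.0929 F [-0.2  0.2 -0.5] q [-0.54 -0.15  1.74  0.    1.55  0.35]
[ 0.5758 -0.1538]
[ 0.5288 -0.1911]
[ 0.4818 -0.2285]
[ 0.4348 -0.2658]
```

View pics/w1.png

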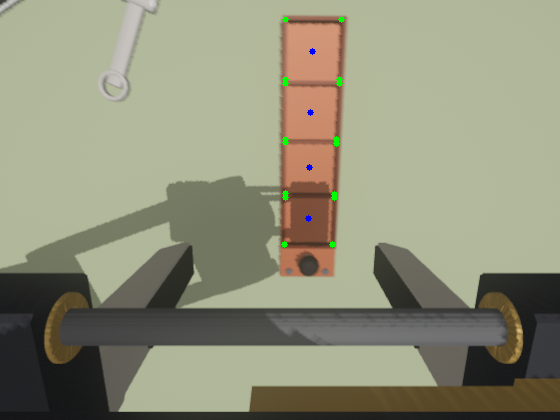

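Run:
```python
from plan import *
st()
plan([(.46,-.02,.21,-.6),(.42,.11,.2,-.399)])
```

```text
t 2.50 [ 0.4523 -0.2125  0.2194] yaw -0.894 down [ 0.003 -0.001 -1.   ] open 0.0931 F [1.  2.2 1.8] q [-0.54 -0.15  1.74  0.    1.55  0.35]
-0.0316, 0.0023, -0.0363, -0, -4.2, -0, 1, -0.0342, 0.0023, -0.0339, -0, -4.2, -0, 1, -0.0366, 0.0023, -0.0313, -0.1, -4.2, -0, 1, -0.0388, 0.0024, -0.0286, -0, -4.3, -0.1, 1, -0.0283, 0.0033, -0.0355, -0, -3.8, 0, 1
-0.0305, 0.0033, -0.0335, -0, -3.8, 0, 1, -0.0327, 0.0032, -0.0314, -0, -3.9, 0.1, 1
```

>>> carry_out(motion=[-0.032,0.002,-0.036,0,-4.2,0,1,-0.034,0.002,-0.034,0,-4.2,0,1,-0.037,0.002,-0.031,0,-4.2,0,1,-0.039,0.002,-0.029,0,-4.3,0,1,-0.028,0.003,-0.035,0,-3.8,0,1])

```text
t: 3.0
tool_pos: [0.4476, 0.0221, 0.2085]
orientation: [-0.908, 1.58, -1.592]
force: [1.0, 0.3, -0.6]
opening: 0.0931
```

>>> carry_out(motion=[-0.03,0.003,-0.033,0,-3.8,0,1,-0.032,0.003,-0.031,0,-3.8,0,1,0,0,0,0,0,0,1,0,0,0,0,0,0,1,0,0,0,0,0,0,1])

```text
t: 3.5
tool_pos: [0.4182, 0.1129, 0.2021]
orientation: [-0.999, 1.478, -1.49]
force: [1.4, 0.4, -0.2]
opening: 0.0928
```

Run:
```python
from plan import *
st()
cm=imaging.camera_model("wrist"); im=imaging.read_camera("wrist"); cv2.imwrite("pics/w2raw.png",im)
P={"plain":(.510,.301,.089),"hex":(.487,.2485,.071),"stub":(.4587,.1968,.061),"square":(.438,.143,.079)}
for n,(x,y,z) in P.items():
    th=np.linspace(0,6.28,40)
    h=proj(cm,np.c_[x+.018*np.cos(th),y+.018*np.sin(th),0*th+.021]).astype(np.int32)
    cv2.polylines(im,[h],True,(0,255,0),1)
    cv2.circle(im,tuple(int(v) for v in proj(cm,[x,y,z])[0]),2,(0,0,255),-1)
cv2.imwrite("pics/w2.png",im)
np.savez("w2.npz",**cm)
```

```text
t 3.50 [0.4182 0.1129 0.2021] yaw -0.382 down [ 0.008 -0.003 -1.   ] open 0.0928 F [ 1.4  0.4 -0.2] q [ 0.15 -0.34  1.93 -0.    1.55  0.53]
```

View pics/w2.png

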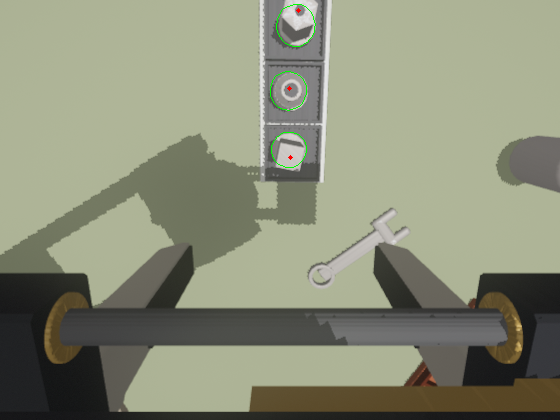

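Run:
```python
import cv2
im=cv2.imread("pics/w2raw.png"); cv2.imwrite("pics/w2z.png",cv2.resize(im[0:190,240:340],None,fx=3.1,fy=3.1,interpolation=cv2.INTER_CUBIC)); cv2.imwrite("pics/w2zs.png",cv2.resize(im[120:190,250:330],None,fx=8,fy=8,interpolation=cv2.INTER_CUBIC))
```

```text
(no output)
```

View pics/w2z.png

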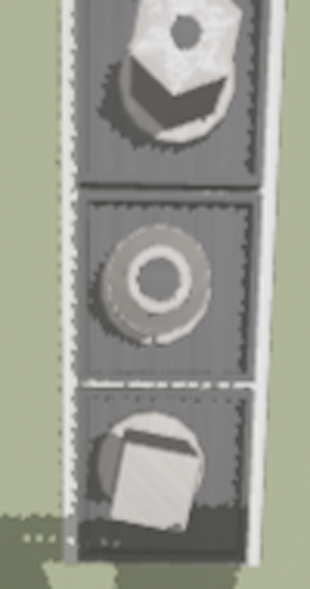

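View pics/w2zs.png

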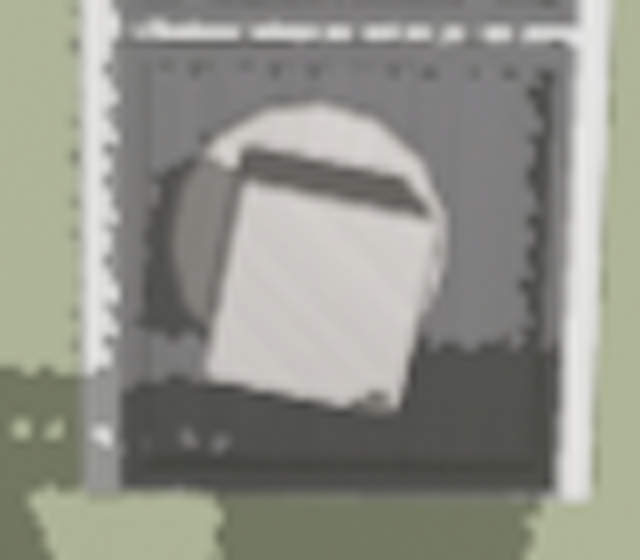

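Run:
```python
from h import *
cm=dict(np.load("w2.npz"))
px=lambda a,s,o:(np.array(a,float)+.5)/s-.5+np.array(o)
w=back(cm,px([[245,183],[435,222],[397,408],[205,378]],8,(250,120)),.079)
print(w.round(4).tolist(), w.mean(0).round(4))
for i in range(4):
    d=w[(i+1)%4]-w[i]; print(np.linalg.norm(d).round(4), np.mod(np.arctan2(d[1],d[0]),np.pi/2)-np.pi/2)
w=back(cm,px([[130,55],[178,97],[225,78],[238,12]],3.1,(240,0)),.071); print(w.round(4).tolist())
for i in range(3):
    d=w[i+1]-w[i]; print(np.linalg.norm(d).round(4), np.arctan2(d[1],d[0]))
print(back(cm,px([[160,279]],3.1,(240,0)),.061))
```

```text
[[0.4343, 0.1581, 0.079], [0.4517, 0.1465, 0.079], [0.4406, 0.1292, 0.079], [0.4223, 0.1402, 0.079]] [0.4372 0.1435 0.079 ]
0.0209 -0.5839619055447047
0.0206 -0.5718406595048089
0.0213 -0.5405609053652314
0.0215 -0.5904868882608562
[[0.4725, 0.2492, 0.071], [0.4805, 0.2353, 0.071], [0.4936, 0.2349, 0.071], [0.5021, 0.2481, 0.071]]
0.016 -1.0510312286759806
0.0131 -0.02771528545854814
0.0157 0.9946545989544611
[[0.45988217 0.19526986 0.061     ]]
```

Run:
```python
from plan import *
plan([(.4375,.1435,.15,-.57),(.4375,.1435,.048,-.57)])
```

```text
-0.018, 0.0261, 0.0029, -0.2, 5.3, -0, 1, -0.0181, 0.0261, 0.0012, -0.3, 5.4, -0, 1, 0, 0.034, 0, 0, -0, -0, 1, 0, 0.034, 0, 0, -0, -0, 1, 0.0001, 0.034, 0.0001, 0, -0, -0, 1
```

>>> carry_out(motion=[-0.018,0.026,0.003,-0.2,5.3,0,1,-0.018,0.026,0.001,-0.3,5.4,0,1,0,0.034,0,0,0,0,1,0,0,0,0,0,0,1,0,0,0,0,0,0,1])

```text
t: 4.05
tool_pos: [0.4432, 0.1374, 0.1169]
orientation: [-0.864, 1.627, -1.631]
force: [0.5, -0.0, 0.5]
opening: 0.0928
```

Run:
```python
from plan import *
st()
plan([(.4375,.1435,.048,-.57)])
cm=imaging.camera_model("wrist"); im=imaging.read_camera("wrist"); cv2.imwrite("pics/w3.png",im)
```

```text
t 4.05 [0.4432 0.1374 0.1169] yaw -0.592 down [ 0.005  0.    -1.   ] open 0.0928 F [ 0.5 -0.   0.5] q [ 0.19 -0.19  1.97 -0.    1.36  0.78]
-0.0008, 0.0344, -0.0042, -0.1, -0.6, -0.1, 1, -0.001, 0.0345, -0.0042, -0.1, -0.7, -0.1, 1
```

View pics/w3.png

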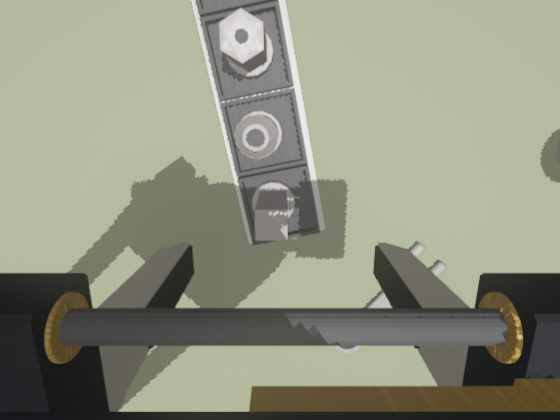

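Run:
```python
from h import *
m=np.load("masks.npz")["top_spanner"]; cm=imaging.camera_model("top")
ys,xs=np.nonzero(m); w=back(cm,np.c_[xs,ys],.006)
print(w.min(0),w.max(0)); h=cv2.convexHull(w[:,:2].astype(np.float32)); print(h[:,0].round(3).tolist())
f=np.array([.4375,.1435])+.064*np.array([np.cos(-.57),np.sin(-.57)]); print(f, min(np.hypot(*(w[:,:2]-f).T)))
```

```text
[ 0.40962291 -0.02310303  0.006     ] [0.5314398  0.03604944 0.006     ]
[[0.531000018119812, 0.006000000052154064], [0.5239999890327454, 0.03400000184774399], [0.5220000147819519, 0.035999998450279236], [0.5149999856948853, 0.035999998450279236], [0.5099999904632568, 0.035999998450279236], [0.503000020980835, 0.032999999821186066], [0.41999998688697815, 0.0020000000949949026], [0.4099999964237213, -0.01899999938905239], [0.41200000047683716, -0.020999999716877937], [0.414000004529953, -0.023000000044703484], [0.41600000858306885, -0.023000000044703484], [0.4230000078678131, -0.023000000044703484], [0.5130000114440918, -0.003000000026077032], [0.5220000147819519, -0.0010000000474974513], [0.5289999842643738, 0.0020000000949949026]]
[0.49138166 0.10896355] 0.07557411453767131
```

>>> carry_out(motion=[-0.001,0.034,-0.004,-0.1,-0.6,-0.1,1,-0.001,0.034,-0.004,-0.1,-0.7,-0.1,1,0,0,0,0,0,0,1,0,0,0,0,0,0,1,0,0,0,0,0,0,1])

```text
t: 4.6
tool_pos: [0.4458, 0.1421, 0.0587]
orientation: [-0.867, 1.608, -1.619]
force: [-0.3, 0.3, -0.4]
opening: 0.0928
```

Run:
```python
from plan import *
st()
plan([(.4375,.1435,.048,-.57)])
im=imaging.read_camera("scene"); cv2.imwrite("pics/s3.png",cv2.resize(im[50:220,180:380],None,fx=3,fy=3))
```

```text
t 4.60 [0.4458 0.1421 0.0587] yaw -0.573 down [ 0.015  0.001 -1.   ] open 0.0928 F [-0.3  0.3 -0.4] q [ 0.2  -0.12  2.02 -0.    1.23  0.77]
0.0034, 0.0106, -0.0079, -0.7, -0.1, -0.5, 1
```

View pics/s3.png

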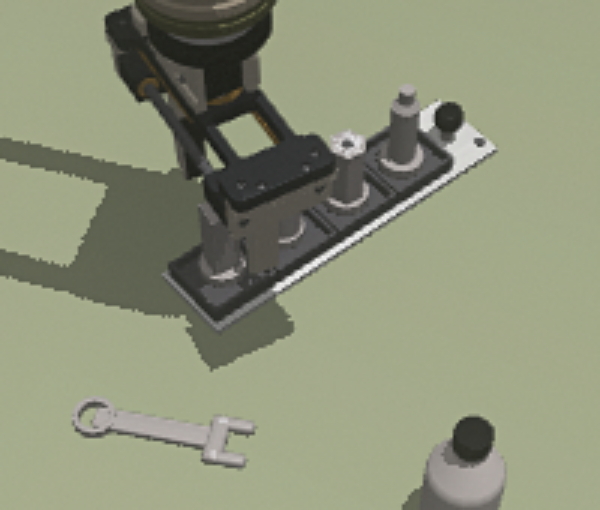

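>>> carry_out(motion=[0.003,0.01,-0.008,-0.7,0,-0.5,1,0,0,0,0,0,0,1,0,0,0,0,0,0,1,0,0,0,0,0,0,1,0,0,0,0,0,0,1])

```text
t: 5.15
tool_pos: [0.4404, 0.1447, 0.0524]
orientation: [-0.875, 1.615, -1.616]
force: [-0.3, 0.1, 0.5]
opening: 0.0929
```

Run:
```python
from plan import *
st()
plan([(.4375,.1435,.048,-.57)])
```

```text
t 5.15 [0.4404 0.1447 0.0524] yaw -0.573 down [ 0.006  0.002 -1.   ] open 0.0929 F [-0.3  0.1  0.5] q [ 0.21 -0.12  2.03  0.    1.23  0.78]
0.0026, 0.0043, -0.0018, -0.2, -0.2, -0.3, 1
```

>>> carry_out(motion=[0.003,0.005,-0.003,-0.3,0,-0.4,1,0.001,0.001,0,0,0,0,1,0,0,0,0,0,0,1,0,0,0,0,0,0,-1,0,0,0,0,0,0,-1], squeeze=30)

```text
t: 5.65
tool_pos: [0.435, 0.1428, 0.0455]
orientation: [-0.886, 1.619, -1.618]
force: [-0.0, -0.8, 0.5]
opening: 0.0817
```

>>> carry_out(motion=[0,0,0,0,0,0,-1,0,0,0,0,0,0,-1,0,0,0,0,0,0,-1,0,0,0,0,0,0,-1,0,0,0,0,0,0,-1])

```text
t: 6.15
tool_pos: [0.4353, 0.1428, 0.0457]
orientation: [-0.885, 1.619, -1.618]
force: [0.5, -0.0, 0.1]
opening: 0.0415
```

Run:
```python
from plan import *
st()
im=imaging.read_camera("scene"); cv2.imwrite("pics/s4.png",cv2.resize(im[50:220,180:380],None,fx=3,fy=3))
```

```text
t 6.15 [0.4353 0.1428 0.0457] yaw -0.573 down [-0.003 -0.001 -1.   ] open 0.0415 F [ 0.5 -0.   0.1] q [ 0.21 -0.12  2.03 -0.    1.23  0.78]
```

View pics/s4.png

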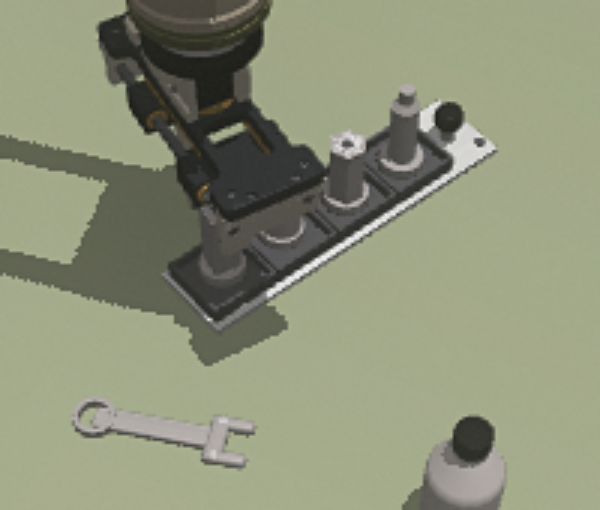

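>>> carry_out(motion=[0,0,0,0,0,0,-1,0,0,0,0,0,0,-1,0,0,0,0,0,0,-1,0,0,0,0,0,0,-1,0,0,0,0,0,0,-1])

```text
t: 6.7
tool_pos: [0.4354, 0.1428, 0.0457]
orientation: [-0.885, 1.619, -1.618]
force: [0.2, -0.8, -0.4]
opening: 0.0218
```

Run:
```python
from plan import *
st()
```

```text
t 6.70 [0.4354 0.1428 0.0457] yaw -0.573 down [-0.003 -0.001 -1.   ] open 0.0218 F [ 0.2 -0.8 -0.4] q [ 0.21 -0.12  2.03 -0.    1.23  0.78]
```

Run:
```python
from plan import *
plan([(.437,.143,.13,-.573),(.4348,-.2658,.13,-.899)],opening=-1,vmax=.042)
```

```text
-0.0003, -0.0281, 0.0004, 0, 0, 0.1, -1, -0.0003, -0.0281, 0.0003, 0.1, 0, 0, -1, -0.0003, -0.0281, 0.0004, 0, 0, 0.1, -1, 0.0345, -0, 0.022, 0, 1.9, -0, -1, 0.0337, -0, 0.0231, 0, 1.9, -0, -1
0.0329, -0, 0.0242, 0, 1.9, -0, -1, 0.0321, -0, 0.0253, 0, 1.9, -0, -1, 0.0313, -0, 0.0263, 0, 1.8, -0, -1, 0.0304, -0.0001, 0.0273, 0, 1.9, -0, -1, 0.0295, -0, 0.0283, 0, 1.8, -0, -1
0.0286, -0.0001, 0.0292, 0, 1.9, -0, -1, 0.0276, -0, 0.0302, 0, 1.8, -0, -1, 0.0267, -0.0001, 0.031, 0, 1.9, -0, -1
```

>>> carry_out(motion=[0,-0.028,0,0,0,0,-1,0,-0.028,0,0,0,0,-1,0,-0.028,0,0,0,0,-1,0.034,0,0.022,0,1.9,0,-1,0.034,0,0.023,0,1.9,0,-1])

```text
t: 7.2
tool_pos: [0.4319, 0.0629, 0.1298]
orientation: [-0.851, 1.664, -1.658]
force: [0.6, 0.0, -4.0]
opening: 0.0218
```

Run:
```python
from plan import *
st()
plan([(.4348,-.2658,.13,-.899)],opening=-1,vmax=.042)
im=imaging.read_camera("scene"); cv2.imwrite("pics/s5.png",im)
```

```text
t 7.20 [0.4319 0.0629 0.1298] yaw -0.633 down [-0.01  -0.002 -1.   ] open 0.0218 F [ 0.6  0.  -4. ] q [ 0.03 -0.27  2.01 -0.    1.42  0.66]
0.0329, 0, 0.0246, 0, 1.9, 0.1, -1, 0.0321, -0, 0.0257, 0.1, 1.9, 0.1, -1, 0.0312, -0, 0.0267, 0, 1.9, 0, -1, 0.0303, -0, 0.0277, 0.1, 1.9, 0.1, -1, 0.0294, -0, 0.0288, 0, 1.9, 0, -1
0.0284, -0, 0.0297, 0.1, 1.9, 0.1, -1, 0.0274, -0.0001, 0.0306, 0, 1.9, 0, -1, 0.0263, -0, 0.0315, 0.1, 1.9, 0.1, -1
```

View pics/s5.png

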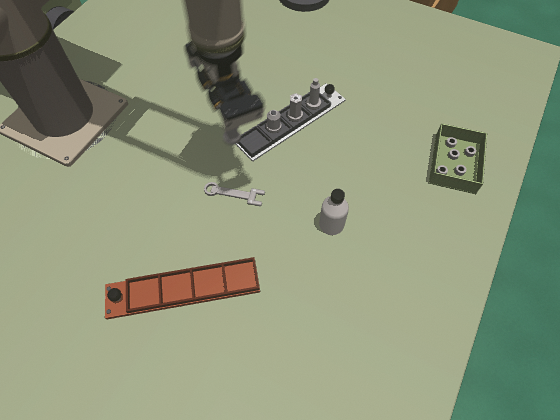

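Square punch is held; its cup at (253,142) is empty. Continuing to the tray.

>>> carry_out(motion=[0.033,0,0.025,0,1.9,0.1,-1,0.032,0,0.026,0.1,1.9,0,-1,0.031,0,0.027,0.1,1.9,0,-1,0.03,0,0.028,0,1.9,0.1,-1,0.029,0,0.029,0.1,1.9,0,-1])

```text
t: 7.75
tool_pos: [0.4328, -0.1515, 0.1293]
orientation: [-0.721, 1.773, -1.775]
force: [0.9, 0.7, -3.6]
opening: 0.0215
```

Run:
```python
from plan import *
st()
plan([(.4348,-.2658,.13,-.899),(.4348,-.2658,.08,-.899)],opening=-1,vmax=.042)
```

```text
t 7.75 [ 0.4328 -0.1515  0.1293] yaw -0.804 down [-0.005 -0.003 -1.   ] open 0.0215 F [ 0.9  0.7 -3.6] q [-0.44 -0.21  1.96 -0.01  1.4   0.36]
0.026, -0.0001, 0.0279, 0, 1.8, 0.1, -1, 0.025, -0.0002, 0.0287, 0, 1.8, 0.1, -1, 0.0242, -0.0002, 0.0295, 0, 1.8, 0.1, -1, -0, 0.025, -0, 0, 0, 0, -1, -0.0001, 0.025, -0, 0, 0, 0, -1
```

>>> carry_out(motion=[0.026,0,0.028,0,1.8,0.1,-1,0.025,0,0.028,0,1.8,0.1,-1,0.024,0,0.029,0.1,1.8,0.1,-1,0.005,0,0.007,0,0.5,0,-1,0,0,0,0,0,0,-1])

```text
t: 8.25
tool_pos: [0.4311, -0.2817, 0.1264]
orientation: [-0.628, 1.85, -1.845]
force: [-1.1, 0.5, -3.9]
opening: 0.0217
```

Run:
```python
from plan import *
st()
plan([(.4348,-.2658,.07,-.899)],opening=-1,vmax=.03)
```

```text
t 8.25 [ 0.4311 -0.2817  0.1264] yaw -0.919 down [-0.004  0.001 -1.   ] open 0.0217 F [-1.1  0.5 -3.9] q [-0.68 -0.05  1.81 -0.    1.38  0.24]
-0.0064, 0.0282, -0.0051, 0.1, -0.6, 0.1, -1, -0.0063, 0.0282, -0.005, 0.1, -0.5, 0, -1
```

>>> carry_out(motion=[-0.008,0.02,-0.006,0.1,-0.6,0.1,-1,-0.006,0.02,-0.004,0.1,-0.5,0,-1,0,0.007,0,0,0,0,-1,0,0,0,0,0,0,-1,0,0,0,0,0,0,-1])

```text
t: 8.75
tool_pos: [0.436, -0.26, 0.0776]
orientation: [-0.645, 1.834, -1.829]
force: [0.2, 0.1, -2.9]
opening: 0.0217
```

Run:
```python
from plan import *
st()
plan([(.4348,-.2658,.06,-.899),(.4348,-.2658,.047,-.899)],opening=-1,vmax=.03)
cm=imaging.camera_model("wrist");im=imaging.read_camera("wrist"); cv2.imwrite("pics/w6.png",im)
```

```text
t 8.75 [ 0.436  -0.26    0.0776] yaw -0.895 down [-0.002  0.002 -1.   ] open 0.0217 F [ 0.2  0.1 -2.9] q [-0.64 -0.02  1.88  0.    1.28  0.26]
0.0045, 0.0176, 0.0038, 0.2, 0.2, 0, -1, 0, 0.013, 0, -0, 0, 0, -1
```

View pics/w6.png

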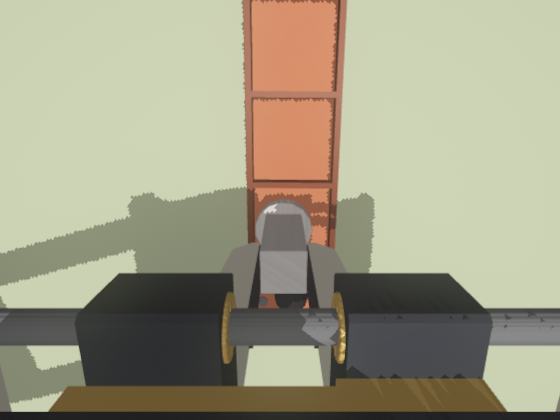

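>>> carry_out(motion=[0.005,0.015,0.004,0.2,0.2,0,-1,0,0.004,0,0,0,0,-1,0,0,0,0,0,0,-1,0,0,0,0,0,0,-1,0,0,0,0,0,0,-1])

```text
t: 9.3
tool_pos: [0.4373, -0.2681, 0.0633]
orientation: [-0.636, 1.826, -1.838]
force: [-0.4, -0.3, -2.1]
opening: 0.0217
```

Run:
```python
from plan import *
st()
plan([(.4348,-.2658,.045,-.899)],opening=-1,vmax=.03)
```

```text
t 9.30 [ 0.4373 -0.2681  0.0633] yaw -0.899 down [ 0.006 -0.004 -1.   ] open 0.0217 F [-0.4 -0.3 -2.1] q [-0.65  0.    1.89 -0.    1.25  0.25]
0.0006, 0.0183, -0.0035, -0.4, 0, -0.1, -1
```

>>> carry_out(motion=[0,0.01,-0.003,-0.4,0,0,-1,0,0.006,-0.001,0,0,0,-1,0,0.002,0,0,0,0,-1,0,0,0,0,0,0,-1,0,0,0,0,0,0,-1])

```text
t: 9.8
tool_pos: [0.4355, -0.265, 0.0448]
orientation: [-0.638, 1.832, -1.833]
force: [-0.4, 0.6, -1.0]
opening: 0.0218
```

Run:
```python
from plan import *
st()
plan([(.4348,-.2658,.045,-.899)],opening=-1,vmax=.03)
```

```text
t 9.80 [ 0.4355 -0.265   0.0448] yaw -0.898 down [ 0.002  0.001 -1.   ] open 0.0218 F [-0.4  0.6 -1. ] q [-0.65  0.02  1.9   0.    1.21  0.25]
0.001, -0.0002, 0.0002, -0.1, 0, -0.1, -1
```

>>> carry_out(motion=[0,0.001,0,0,0,0,-1,0,0,0,0,0,0,-1,0,0,0,0,0,0,-1,0,0,0,0,0,0,-1,0,0,0,0,0,0,-1])

```text
t: 10.3
tool_pos: [0.4359, -0.2652, 0.0449]
orientation: [-0.638, 1.832, -1.833]
force: [-0.2, -0.3, -3.5]
opening: 0.0218
```

Run:
```python
from plan import *
st()
```

```text
t 10.30 [ 0.4359 -0.2652  0.0449] yaw -0.898 down [ 0.003  0.    -1.   ] open 0.0218 F [-0.2 -0.3 -3.5] q [-0.65  0.03  1.9   0.    1.21  0.25]
```

>>> carry_out(motion=[0,0.002,0,0,0,0,-1,0,0.002,0,0,0,0,-1,0,0,0,0,0,0,-1,0,0,0,0,0,0,-1,0,0,0,0,0,0,-1])

```text
t: 10.8
tool_pos: [0.4375, -0.2655, 0.0451]
orientation: [-0.636, 1.83, -1.834]
force: [-0.1, 0.2, -3.6]
opening: 0.0218
```

Run:
```python
from plan import *
st()
```

```text
t 10.80 [ 0.4375 -0.2655  0.0451] yaw -0.898 down [ 0.005 -0.    -1.   ] open 0.0218 F [-0.1  0.2 -3.6] q [-0.65  0.03  1.9   0.    1.21  0.25]
```

>>> carry_out(motion=[0.001,0.004,-0.002,-0.3,0,0,-1,0,0.001,0,0,0,0,-1,0,0,0,0,0,0,-1,0,0,0,0,0,0,-1,0,0,0,0,0,0,-1])

```text
t: 11.3
tool_pos: [0.4389, -0.2662, 0.0444]
orientation: [-0.632, 1.828, -1.832]
force: [-0.5, 1.1, 2.2]
opening: 0.0216
```

Run:
```python
from plan import *
st()
im=imaging.read_camera("scene"); cv2.imwrite("pics/s7.png",cv2.resize(im[210:340,80:280],None,fx=3.5,fy=3.5,interpolation=cv2.INTER_CUBIC))
```

```text
t 11.30 [ 0.4389 -0.2662  0.0444] yaw -0.898 down [ 0.008  0.001 -1.   ] open 0.0216 F [-0.5  1.1  2.2] q [-0.65  0.03  1.9   0.01  1.21  0.25]
```

View pics/s7.png

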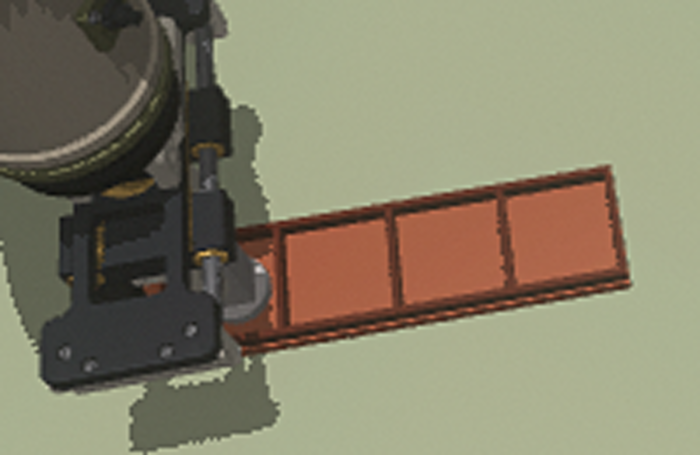

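>>> carry_out(motion=[0,0,0,0,0,0,1,0,0,0,0,0,0,1,0,0,0,0,0,0,1,0,0,0,0,0,0,1,0,0,0,0,0,0,1])

```text
t: 11.85
tool_pos: [0.4386, -0.2662, 0.0438]
orientation: [-0.632, 1.829, -1.832]
force: [0.6, -0.5, -0.9]
opening: 0.0571
```

>>> carry_out(motion=[0,0,0,0,0,0,1,0,-0.03,0,0,0,0,1,0,-0.04,0,0,0,0,1,0,-0.04,0,0,0,0,1,0,-0.02,0,0,0,0,1])

```text
t: 12.35
tool_pos: [0.4342, -0.2639, 0.1728]
orientation: [-0.639, 1.84, -1.826]
force: [0.6, 0.4, 0.3]
opening: 0.0923
```

Run:
```python
from plan import *
st()
plan([(.459,.196,.15,-.399)],opening=1,vmax=.045)
cm=imaging.camera_model("wrist");im=imaging.read_camera("wrist"); cv2.imwrite("pics/w8.png",im)
```

```text
t 12.35 [ 0.4342 -0.2639  0.1728] yaw -0.898 down [-0.001  0.007 -1.   ] open 0.0923 F [0.6 0.4 0.3] q [-0.65 -0.1   1.78  0.01  1.47  0.25]
-0.0278, 0.0024, -0.0313, 0, -2.6, -0, 1, -0.0292, 0.0024, -0.03, 0, -2.6, -0, 1, -0.0305, 0.0024, -0.0286, 0, -2.6, -0, 1, -0.0318, 0.0024, -0.0272, 0, -2.6, -0, 1, -0.033, 0.0024, -0.0258, 0, -2.6, -0, 1
-0.0341, 0.0024, -0.0242, 0, -2.6, -0.1, 1, -0.0352, 0.0023, -0.0227, 0.1, -2.6, -0, 1, -0.0362, 0.0022, -0.0211, 0, -2.6, -0.1, 1, -0.0371, 0.0022, -0.0194, 0.1, -2.6, -0, 1, -0.0379, 0.0022, -0.0177, 0, -2.6, -0.1, 1
-0.0387, 0.002, -0.0159, 0.1, -2.6, -0, 1
```

View pics/w8.png

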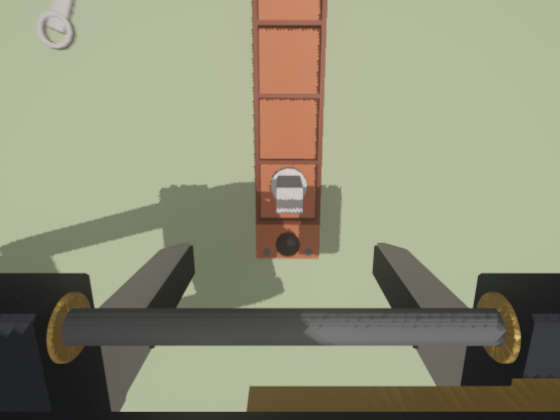

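>>> carry_out(motion=[-0.028,0.002,-0.031,0,-2.6,0,1,-0.029,0.002,-0.03,0,-2.6,0,1,-0.031,0.002,-0.029,0,-2.6,0,1,-0.032,0.002,-0.027,0,-2.6,0,1,-0.033,0.002,-0.026,0,-2.6,0,1])

```text
t: 12.9
tool_pos: [0.4481, -0.0547, 0.1669]
orientation: [-0.804, 1.681, -1.686]
force: [0.2, 0.2, 0.4]
opening: 0.093
```

Run:
```python
from plan import *
st()
plan([(.459,.17,.15,-.399)],opening=1,vmax=.045)
```

```text
t 12.90 [ 0.4481 -0.0547  0.1669] yaw -0.673 down [ 0.007  0.001 -1.   ] open 0.0930 F [0.2 0.2 0.4] q [-0.24 -0.27  1.94  0.    1.47  0.44]
-0.0304, 0.0029, -0.0219, -0.1, -2.6, -0, 1, -0.0314, 0.0029, -0.0205, -0, -2.6, -0.1, 1, -0.0322, 0.0028, -0.0191, -0.1, -2.6, -0, 1, -0.0331, 0.0029, -0.0176, -0, -2.6, -0.1, 1, -0.0339, 0.0028, -0.0161, -0.1, -2.7, -0, 1
-0.0346, 0.0028, -0.0145, -0, -2.6, -0.1, 1
```

>>> carry_out(motion=[-0.03,0.003,-0.022,-0.1,-2.6,0,1,-0.031,0.003,-0.02,0,-2.6,0,1,-0.032,0.003,-0.019,-0.1,-2.6,0,1,-0.033,0.003,-0.018,0,-2.6,0,1,-0.034,0.003,-0.016,-0.1,-2.7,0,1])

```text
t: 13.4
tool_pos: [0.4542, 0.14, 0.1494]
orientation: [-0.967, 1.522, -1.519]
force: [0.3, -0.9, -0.2]
opening: 0.0933
```

Run:
```python
from plan import *
st()
plan([(.459,.196,.14,-.399)],opening=1,vmax=.03)
```

```text
t 13.40 [0.4542 0.14   0.1494] yaw -0.435 down [ 0.003  0.004 -1.   ] open 0.0933 F [ 0.3 -0.9 -0.2] q [ 0.19 -0.19  1.9   0.    1.43  0.62]
-0.0264, 0.0048, -0.0096, -0, -1, -0.1, 1, -0.0265, 0.0048, -0.0092, -0.1, -1, -0.2, 1
```

>>> carry_out(motion=[-0.025,0.005,-0.009,0,-1,-0.1,1,-0.016,0.005,-0.006,-0.1,-1,-0.1,1,-0.006,0.01,-0.002,0,0,0,1,0,0.01,0,0,0,0,1,0,0,0,0,0,0,1])

```text
t: 13.9
tool_pos: [0.4555, 0.1956, 0.1143]
orientation: [-1.001, 1.494, -1.489]
force: [0.7, 0.0, -0.0]
opening: 0.0933
```

Run:
```python
from plan import *
st()
plan([(.459,.196,.085,-.399)],opening=1,vmax=.03)
cm=imaging.camera_model("wrist");im=imaging.read_camera("wrist"); cv2.imwrite("pics/w9.png",im)
```

```text
t 13.90 [0.4555 0.1956 0.1143] yaw -0.391 down [-0.004  0.001 -1.   ] open 0.0933 F [ 0.7  0.  -0. ] q [ 0.3  -0.09  1.88  0.    1.36  0.69]
-0.0017, 0.0293, 0.0031, 0.2, 0.5, 0, 1
```

View pics/w9.png

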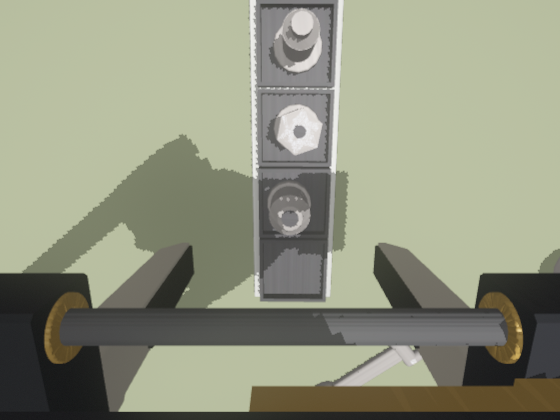

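>>> carry_out(motion=[-0.002,0.03,0.003,0.2,0.5,0,1,0,0.025,0,0,0,0,1,0,0.005,0,0,0,0,1,0,0,0,0,0,0,1,0,0,0,0,0,0,1])

```text
t: 14.45
tool_pos: [0.4624, 0.1923, 0.0567]
orientation: [-0.984, 1.499, -1.504]
force: [-0.2, -0.5, 1.0]
opening: 0.0932
```

Run:
```python
from plan import *
st()
plan([(.459,.196,.047,-.399)],opening=1,vmax=.03)
```

```text
t 14.45 [0.4624 0.1923 0.0567] yaw -0.408 down [ 0.005 -0.    -1.   ] open 0.0932 F [-0.2 -0.5  1. ] q [ 0.29 -0.02  1.92 -0.    1.23  0.7 ]
-0.002, 0.0097, -0.0046, -0.3, -0.5, -0.1, 1
```

>>> carry_out(motion=[-0.003,0.01,-0.006,-0.3,-0.5,0,1,-0.001,0.003,-0.001,0,0,0,1,0,0,0,0,0,0,1,0,0,0,0,0,0,-0.3,0,0,0,0,0,0,-0.3])

```text
t: 14.95
tool_pos: [0.4597, 0.2, 0.0464]
orientation: [-0.987, 1.495, -1.494]
force: [-0.4, -1.1, 0.3]
opening: 0.0815
```

Run:
```python
from plan import *
st()
plan([(.459,.196,.047,-.399)],opening=1,vmax=.03)
```

```text
t 14.95 [0.4597 0.2    0.0464] yaw -0.398 down [ 0.005  0.004 -1.   ] open 0.0815 F [-0.4 -1.1  0.3] q [ 0.31 -0.01  1.93  0.    1.21  0.7 ]
0.004, -0.0007, 0.0009, -0.2, 0.1, -0.3, 1
```

>>> carry_out(motion=[0.004,0,0.001,-0.2,0,-0.3,-0.3,0.001,0,0,0,0,0,-0.3,0,0,0,0,0,0,-0.3,0,0,0,0,0,0,-0.3,0,0,0,0,0,0,-0.3])

```text
t: 15.45
tool_pos: [0.459, 0.1946, 0.0469]
orientation: [-0.993, 1.496, -1.496]
force: [-0.7, -0.7, 0.2]
opening: 0.042
```

>>> carry_out(motion=[0,0,0,0,0,0,-1,0,0,0,0,0,0,-1,0,0,0,0,0,0,-1,0,0,0,0,0,0,-1,0,0,0,0,0,0,-1])

```text
t: 15.95
tool_pos: [0.459, 0.1946, 0.0469]
orientation: [-0.993, 1.496, -1.496]
force: [-0.1, -0.2, 0.3]
opening: 0.0027
```

Run:
```python
from plan import *
st()
plan([(.459,.196,.14,-.399)],opening=1,vmax=.03)
```

```text
t 15.95 [0.459  0.1946 0.0469] yaw -0.398 down [ 0.  0. -1.] open 0.0027 F [-0.1 -0.2  0.3] q [ 0.3  -0.01  1.93  0.    1.22  0.7 ]
-0.0003, -0.0233, -0.0001, 0, 0, -0, 1, -0.0003, -0.0233, -0.0001, 0, 0, -0, 1, -0.0004, -0.0233, -0.0002, 0, 0, -0, 1, -0.0003, -0.0232, -0.0001, 0, 0, -0, 1
```

Run:
```python
from plan import *
st()
a=imaging.read_camera("wrist"); b=imaging.read_camera("scene"); 
cv2.imwrite("pics/w10.png",a); cv2.imwrite("pics/s10.png",cv2.resize(b[50:220,180:380],None,fx=4,fy=4,interpolation=cv2.INTER_CUBIC))
t=imaging.read_camera("top");cv2.imwrite("pics/t10.png",cv2.resize(t[195:295,100:245],None,fx=5,fy=5,interpolation=cv2.INTER_CUBIC))
```

```text
t 15.95 [0.459  0.1946 0.0469] yaw -0.398 down [ 0.  0. -1.] open 0.0027 F [-0.1 -0.2  0.3] q [ 0.3  -0.01  1.93  0.    1.22  0.7 ]
```

View pics/w10.png

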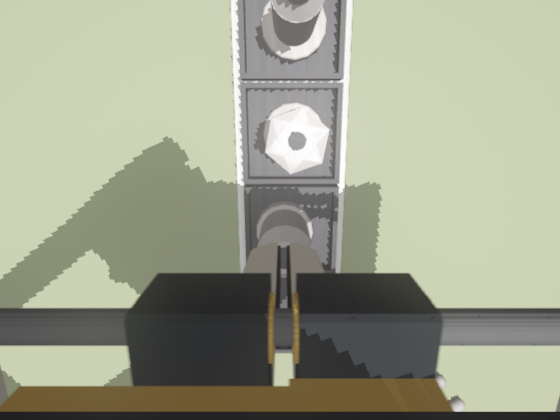

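View pics/s10.png

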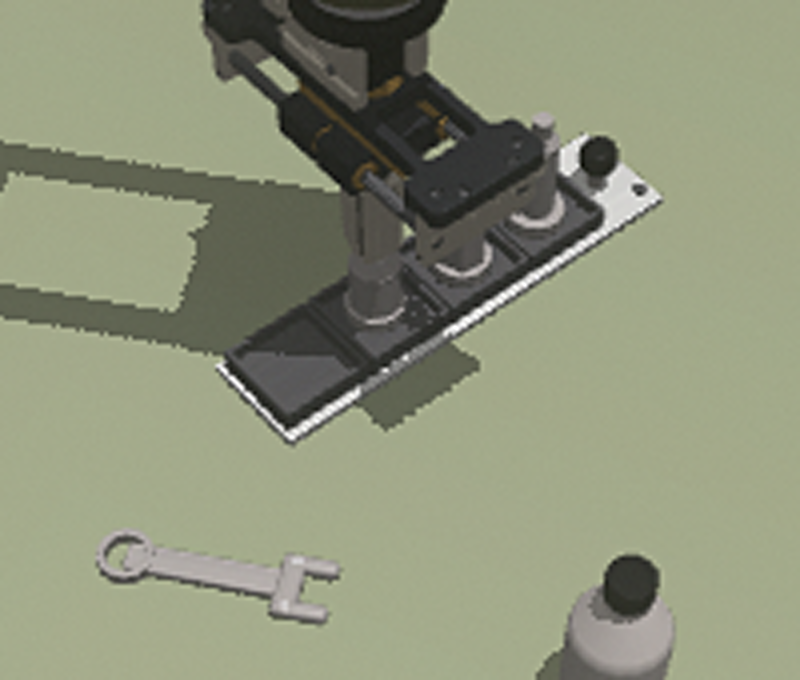

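View pics/t10.png

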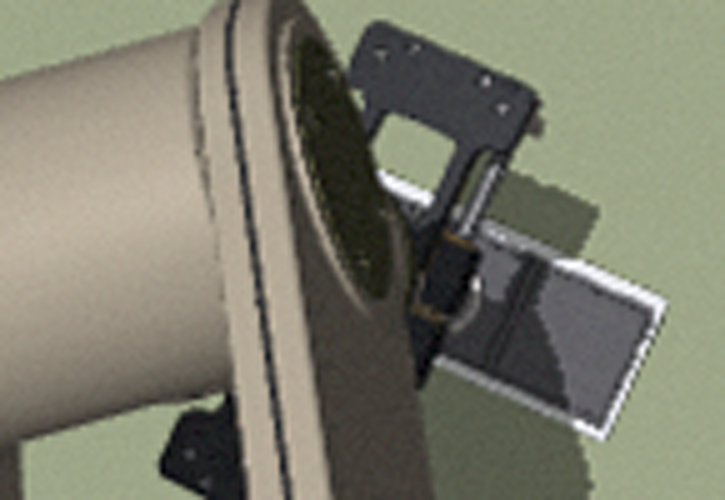

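Run:
```python
from plan import *
s=robot.read_state()
for c,f in (("wrist","pics/w10.png"),):
    cm=imaging.camera_model(c); im=cv2.imread(f)
    th=np.linspace(0,6.28,40)
    for z,r,col in ((.021,.018,(0,255,0)),(.053,.015,(255,0,0)),(.061,.009,(0,0,255))):
        h=proj(cm,np.c_[.459+r*np.cos(th),.196+r*np.sin(th),0*th+z]).astype(np.int32); cv2.polylines(im,[h],True,col,1)
    for z in (0,-.019):
        u=proj(cm,s["tool_pos"]+[0,0,z])[0]; print(c,z,u); cv2.circle(im,tuple(int(v) for v in u),3,(0,255,255),-1)
    cv2.imwrite("pics/w10b.png",im[150:400,150:420].repeat(2,0).repeat(2,1))
cm=imaging.camera_model("scene"); im=imaging.read_camera("scene")
for z,r,col in ((.021,.018,(0,255,0)),(.053,.015,(255,0,0)),(.061,.009,(0,0,255))):
    h=proj(cm,np.c_[.459+r*np.cos(th),.196+r*np.sin(th),0*th+z]).astype(np.int32); cv2.polylines(im,[h],True,col,1)
for z in (0,-.019):
    u=proj(cm,s["tool_pos"]+[0,0,z])[0]; cv2.circle(im,tuple(int(v) for v in u),1,(0,255,255),-1)
cv2.imwrite("pics/s10b.png",im[50:200,200:380].repeat(4,0).repeat(4,1))
```

```text
wrist 0 [284.13799011 248.74533025]
wrist -0.019 [284.03842925 236.92161052]
```

View pics/w10b.png

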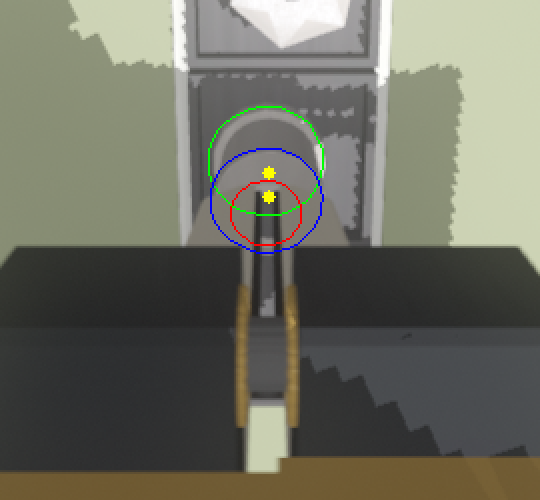

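View pics/s10b.png

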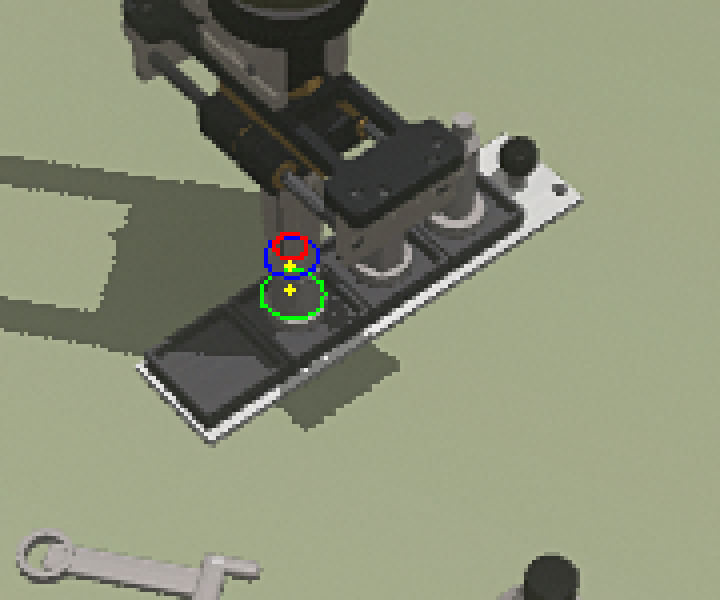

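Run:
```python
from plan import *
s=robot.read_state(); cm=imaging.camera_model("wrist")
r=R.from_rotvec(s["orientation"]).as_matrix(); p=s["tool_pos"]
print("cam in tool",r.T@(cm["position"]-p), "cam fwd in tool", r.T@R.from_rotvec(cm["orientation"]).as_matrix()[:,2])
for a in (-.03,-.02,-.01,0,.01,.019):
  print(a,[proj(cm,p+r@np.array([x,a,o*.0465]))[0].round(0).tolist() for o in (-1,1) for x in (-.0075,.0075)], proj(cm,p+r@np.array([-.0075,a,0]))[0].round(0))
im=cv2.imread("pics/w9.png"); cv2.imwrite("pics/w9z.png",cv2.resize(im[220:360,60:230],None,fx=4,fy=4,interpolation=cv2.INTER_CUBIC))
im=cv2.imread("pics/w10.png"); cv2.imwrite("pics/w10z.png",cv2.resize(im[200:360,200:370],None,fx=4,fy=4,interpolation=cv2.INTER_CUBIC))
```

```text
cam in tool [-0.07327794 -0.18079949 -0.00058092] cam fwd in tool [2.63210606e-01 9.64738344e-01 3.22637637e-04]
-0.03 [[185.0, 258.0], [187.0, 287.0], [384.0, 258.0], [382.0, 287.0]] [284. 258.]
-0.02 [[190.0, 250.0], [192.0, 278.0], [378.0, 250.0], [376.0, 277.0]] [284. 250.]
-0.01 [[195.0, 243.0], [197.0, 269.0], [373.0, 242.0], [371.0, 269.0]] [284. 243.]
0 [[199.0, 236.0], [201.0, 261.0], [369.0, 236.0], [367.0, 261.0]] [284. 236.]
0.01 [[203.0, 230.0], [205.0, 254.0], [365.0, 230.0], [363.0, 254.0]] [284. 230.]
0.019 [[207.0, 225.0], [208.0, 249.0], [361.0, 225.0], [360.0, 248.0]] [284. 225.]
```

View pics/w9z.png

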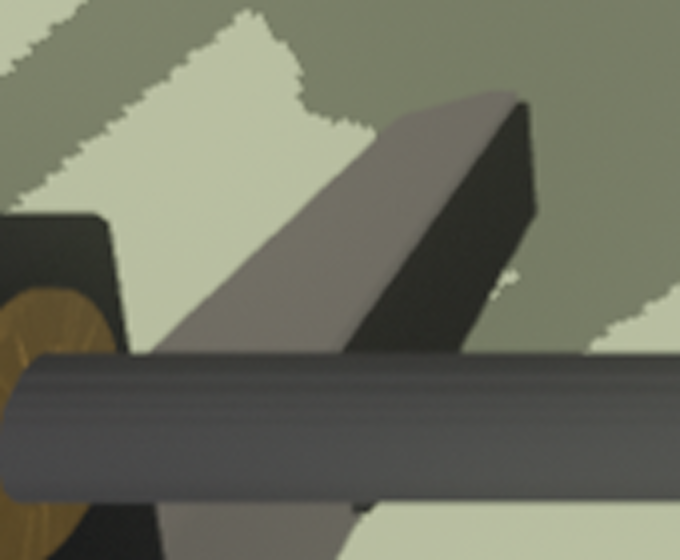

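View pics/w10z.png

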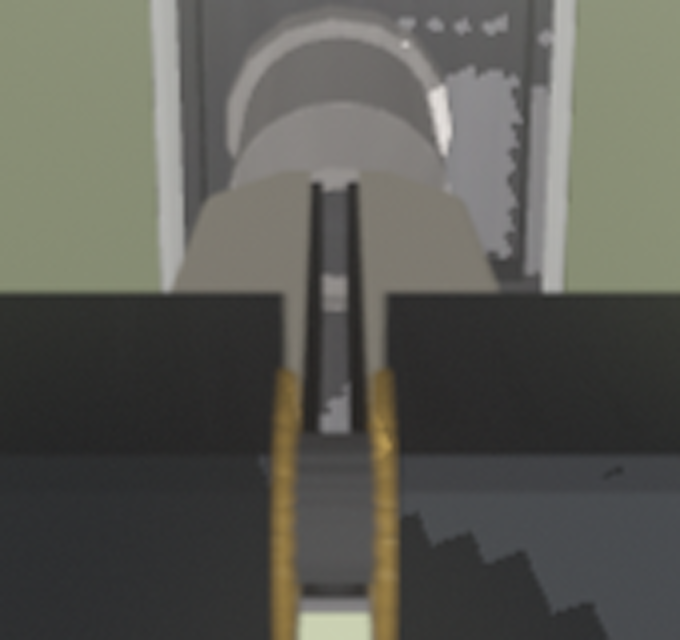

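>>> carry_out(motion=[0,-0.02,0,0,0,0,-1,0,0,0,0,0,0,1,0,0,0,0,0,0,1,0,0,0,0,0,0,1,0,0,0,0,0,0,1])

```text
t: 16.65
tool_pos: [0.458, 0.1943, 0.0653]
orientation: [-0.995, 1.497, -1.496]
force: [-0.2, -0.7, 0.7]
opening: 0.0278
```

>>> carry_out(motion=[0,0,0,0,0,0,1,0,0,0,0,0,0,1,0,0,0,0,0,0,1,0,0,0,0,0,0,1,0,0,0,0,0,0,1])

```text
t: 17.15
tool_pos: [0.457, 0.194, 0.0638]
orientation: [-0.998, 1.499, -1.496]
force: [0.0, 0.9, -0.3]
opening: 0.0679
```

Run:
```python
from plan import *
st()
plan([(.459,.196,.025,-.399)],opening=1,vmax=.03)
a=imaging.read_camera("wrist"); b=imaging.read_camera("scene"); 
cv2.imwrite("pics/w11.png",a); cv2.imwrite("pics/s11.png",cv2.resize(b[50:220,180:380],None,fx=3,fy=3,interpolation=cv2.INTER_CUBIC))
```

```text
t 17.15 [0.457  0.194  0.0638] yaw -0.398 down [-0.004 -0.001 -1.   ] open 0.0679 F [ 0.   0.9 -0.3] q [ 0.3  -0.03  1.92  0.    1.26  0.7 ]
-0.0014, 0.0194, 0.0006, 0.1, 0, 0.1, 1, -0.0013, 0.0193, 0.0006, 0.1, 0, 0, 1
```

View pics/w11.png

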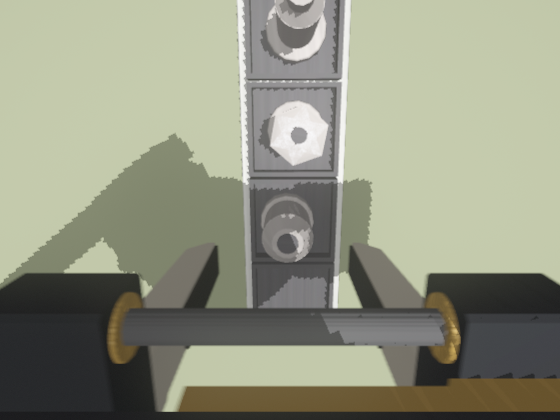

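View pics/s11.png

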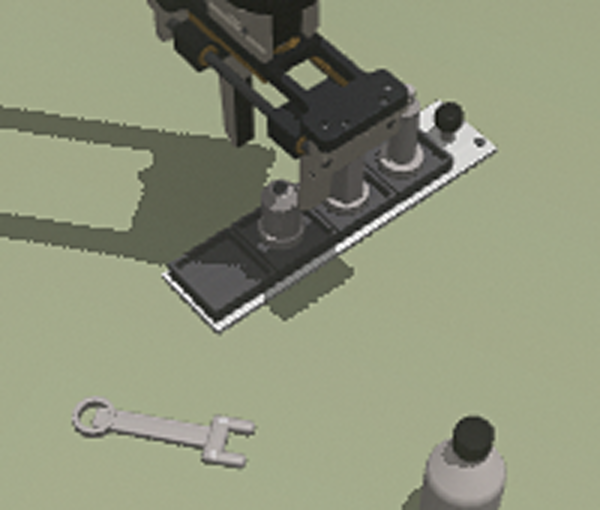

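>>> carry_out(motion=[-0.001,0.019,0,0.1,0,0.1,1,-0.001,0.015,0,0.1,0,0,1,0,0.005,0,0,0,0,1,0,0,0,0,0,0,1,0,0,0,0,0,0,1])

```text
t: 17.75
tool_pos: [0.459, 0.1962, 0.0253]
orientation: [-0.992, 1.495, -1.497]
force: [0.5, -0.6, 0.6]
opening: 0.0933
```

Run:
```python
from plan import *
st()
plan([(.459,.196,.0145,-.399)],opening=1,vmax=.03)
```

```text
t 17.75 [0.459  0.1962 0.0253] yaw -0.398 down [ 0.002  0.    -1.   ] open 0.0933 F [ 0.5 -0.6  0.6] q [ 0.3   0.02  1.94 -0.    1.17  0.7 ]
0.0002, 0.0108, 0.0001, -0.1, 0, -0.1, 1
```

>>> carry_out(motion=[0,0.009,0,-0.1,0,-0.1,1,0,0.004,0,0,0,0,1,0,0,0,0,0,0,1,0,0,0,0,0,0,-0.6,0,0,0,0,0,0,-0.6])

```text
t: 18.25
tool_pos: [0.4604, 0.1965, 0.0129]
orientation: [-0.992, 1.495, -1.497]
force: [-0.3, 0.5, -0.2]
opening: 0.0814
```

Run:
```python
from plan import *
st()
plan([(.459,.196,.0145,-.399)],opening=1,vmax=.03)
b=imaging.read_camera("scene"); 
cv2.imwrite("pics/s12.png",cv2.resize(b[50:220,180:380],None,fx=3,fy=3,interpolation=cv2.INTER_CUBIC))
```

```text
t 18.25 [0.4604 0.1965 0.0129] yaw -0.398 down [ 0.002 -0.    -1.   ] open 0.0814 F [-0.3  0.5 -0.2] q [ 0.3   0.05  1.94 -0.    1.15  0.7 ]
0.001, -0.0016, -0.0011, -0.1, 0, -0, 1
```

View pics/s12.png

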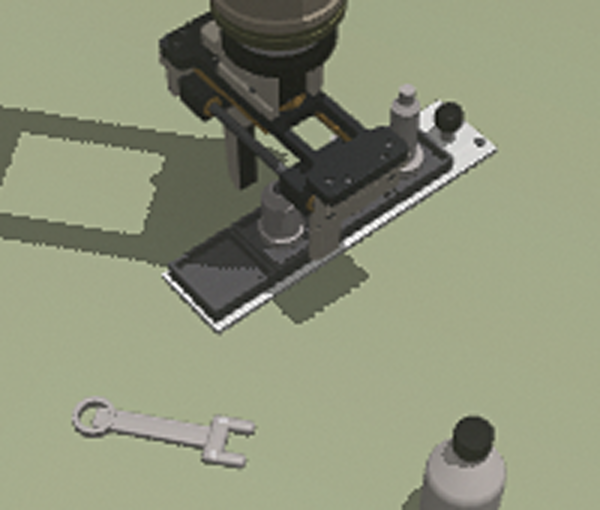

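>>> carry_out(motion=[0,0,0,0,0,0,-1,0,0,0,0,0,0,-1,0,0,0,0,0,0,-1,0,0,0,0,0,0,-1,0,0,0,0,0,0,-1])

```text
t: 18.8
tool_pos: [0.4608, 0.1967, 0.0136]
orientation: [-0.991, 1.494, -1.497]
force: [0.4, -0.1, 0.3]
opening: 0.0375
```

>>> carry_out(motion=[0,0,0,0,0,0,-1,0,0,0,0,0,0,-1,0,0,0,0,0,0,-1,0,0,0,0,0,0,-1,0,0,0,0,0,0,-1])

```text
t: 19.3
tool_pos: [0.4608, 0.1967, 0.0136]
orientation: [-0.991, 1.494, -1.497]
force: [0.8, -0.6, 0.3]
opening: 0.0295
```

Run:
```python
from plan import *
st()
plan([(.459,.196,.11,-.399),(.4818,-.2285,.11,-.899)],opening=-1,vmax=.042)
b=imaging.read_camera("scene"); 
cv2.imwrite("pics/s13.png",cv2.resize(b[50:220,180:380],None,fx=3,fy=3,interpolation=cv2.INTER_CUBIC))
```

```text
t 19.30 [0.4608 0.1967 0.0136] yaw -0.398 down [ 0.003  0.    -1.   ] open 0.0295 F [ 0.8 -0.6  0.3] q [ 0.3   0.04  1.94 -0.    1.15  0.7 ]
0.0004, -0.0321, -0.0004, -0.1, 0, -0, -1, 0.0004, -0.0322, -0.0004, -0, 0, -0, -1, 0.0004, -0.0321, -0.0004, -0.1, 0, -0.1, -1, 0.0348, 0, 0.0169, 0, 2.6, 0, -1, 0.034, 0, 0.0184, 0, 2.6, 0, -1
0.0331, 0, 0.02, 0, 2.6, 0, -1, 0.0321, 0, 0.0214, 0, 2.6, 0, -1, 0.0311, 0, 0.0229, 0, 2.6, 0, -1, 0.0301, 0, 0.0243, 0, 2.6, 0, -1, 0.0289, 0, 0.0256, 0, 2.6, 0, -1
0.0278, 0, 0.0269, 0, 2.6, 0, -1, 0.0265, 0, 0.0281, 0, 2.6, 0, -1, 0.0252, 0, 0.0293, 0, 2.6, 0, -1, 0.0239, 0, 0.0303, 0, 2.7, 0, -1
```

View pics/s13.png

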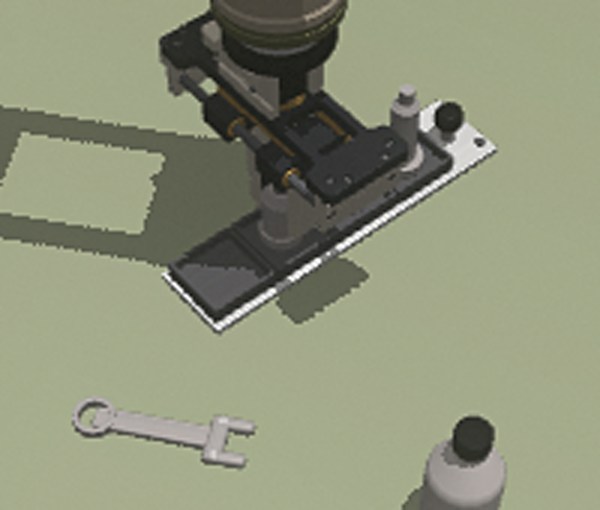

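>>> carry_out(motion=[0,-0.03,0,0,0,0,-1,0,-0.032,0,0,0,0,-1,0,-0.032,0,0,0,0,-1,0.035,0,0.017,0,2.6,0,-1,0.034,0,0.018,0,2.6,0,-1])

```text
t: 19.85
tool_pos: [0.4609, 0.1203, 0.108]
orientation: [-0.943, 1.558, -1.557]
force: [1.1, -0.7, -3.9]
opening: 0.0294
```

Run:
```python
from plan import *
st()
plan([(.4818,-.2285,.11,-.899)],opening=-1,vmax=.042)
```

```text
t 19.85 [0.4609 0.1203 0.108 ] yaw -0.485 down [-0.003 -0.001 -1.   ] open 0.0294 F [ 1.1 -0.7 -3.9] q [ 0.15 -0.14  1.93 -0.    1.35  0.63]
0.0332, -0.0002, 0.0201, 0, 2.6, 0, -1, 0.0323, -0.0002, 0.0216, 0, 2.6, 0, -1, 0.0313, -0.0002, 0.023, 0, 2.6, 0, -1, 0.0302, -0.0002, 0.0244, 0, 2.7, 0, -1, 0.029, -0.0002, 0.0258, 0, 2.6, 0, -1
0.0278, -0.0002, 0.0271, 0, 2.7, 0, -1, 0.0264, -0.0002, 0.0284, 0, 2.6, 0.1, -1, 0.0252, -0.0002, 0.0296, 0, 2.7, 0, -1, 0.0237, -0.0002, 0.0308, 0.1, 2.6, 0.1, -1
```

>>> carry_out(motion=[0.033,0,0.02,0,2.6,0,-1,0.032,0,0.022,0,2.6,0,-1,0.031,0,0.023,0,2.6,0,-1,0.03,0,0.024,0,2.7,0,-1,0.029,0,0.026,0,2.6,0,-1])

```text
t: 20.35
tool_pos: [0.4707, -0.0789, 0.1073]
orientation: [-0.782, 1.719, -1.717]
force: [1.1, 0.6, -2.2]
opening: 0.0299
```

Run:
```python
from plan import *
st()
plan([(.4818,-.2285,.11,-.899)],opening=-1,vmax=.042)
```

```text
t 20.35 [ 0.4707 -0.0789  0.1073] yaw -0.720 down [-0.004 -0.    -1.   ] open 0.0299 F [ 1.1  0.6 -2.2] q [-0.27 -0.13  1.93 -0.    1.35  0.45]
0.0263, -0.0007, 0.0267, 0, 2.6, 0, -1, 0.0251, -0.0007, 0.0279, 0, 2.6, 0.1, -1, 0.0237, -0.0007, 0.029, 0.1, 2.5, 0, -1, 0.0225, -0.0006, 0.0301, 0, 2.6, 0.1, -1
```

>>> carry_out(motion=[0.026,0,0.027,0,2.6,0,-1,0.025,0,0.028,0,2.6,0,-1,0.022,0,0.025,0,2.5,0,-1,0.01,0,0.013,0,1.2,0,-1,0,0,0,0,0,0,-1])

```text
t: 20.85
tool_pos: [0.4757, -0.2129, 0.1048]
orientation: [-0.656, 1.832, -1.827]
force: [0.1, 0.3, -2.7]
opening: 0.0294
```

Run:
```python
from plan import *
st()
plan([(.4818,-.2285,.05,-.899)],opening=-1,vmax=.025)
```

```text
t 20.85 [ 0.4757 -0.2129  0.1048] yaw -0.889 down [-0.007 -0.    -1.   ] open 0.0294 F [ 0.1  0.3 -2.7] q [-0.52 -0.01  1.81 -0.    1.34  0.37]
0.0016, 0.0182, 0.0054, 0.1, 0.2, 0.1, -1, 0.0016, 0.0183, 0.0054, 0.1, 0.2, 0.1, -1, 0.0016, 0.0183, 0.0053, 0.1, 0.2, 0.1, -1
```

>>> carry_out(motion=[0.002,0.018,0.006,0.1,0.2,0.1,-1,0.002,0.018,0.006,0.1,0.2,0.1,-1,0.002,0.016,0.004,0.1,0.2,0.1,-1,0,0.006,0,0,0,0,-1,0,0,0,0,0,0,-1])

```text
t: 21.35
tool_pos: [0.4798, -0.226, 0.0435]
orientation: [-0.643, 1.836, -1.83]
force: [-0.1, -0.4, -2.6]
opening: 0.0295
```

Run:
```python
from plan import *
st()
plan([(.4818,-.2285,.0126,-.899)],opening=-1,vmax=.025)
a=imaging.read_camera("wrist"); cv2.imwrite("pics/w14.png",a)
```

```text
t 21.35 [ 0.4798 -0.226   0.0435] yaw -0.897 down [-0.002  0.002 -1.   ] open 0.0295 F [-0.1 -0.4 -2.6] q [-0.54  0.09  1.84  0.    1.22  0.36]
0, 0.0154, 0.0017, 0.1, 0, 0, -1, 0, 0.0155, 0.0016, 0.1, 0.1, 0, -1
```

View pics/w14.png

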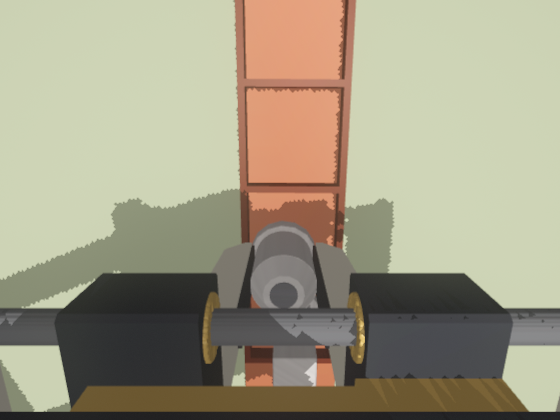

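>>> carry_out(motion=[0,0.012,0.002,0.1,0,0,-1,0,0.009,0.001,0,0,0,-1,0,0.004,0,0,0,0,-1,0,0,0,0,0,0,-1,0,0,0,0,0,0,-1])

```text
t: 21.9
tool_pos: [0.4835, -0.228, 0.0189]
orientation: [-0.641, 1.83, -1.832]
force: [0.5, -0.3, -2.4]
opening: 0.0294
```

Run:
```python
from plan import *
st()
plan([(.4818,-.2285,.0126,-.899)],opening=-1,vmax=.025)
```

```text
t 21.90 [ 0.4835 -0.228   0.0189] yaw -0.895 down [ 0.002 -0.001 -1.   ] open 0.0294 F [ 0.5 -0.3 -2.4] q [-0.54  0.13  1.85  0.    1.17  0.36]
0.0017, 0.0063, -0.0007, -0.1, 0.2, -0.1, -1
```

>>> carry_out(motion=[0.002,0.006,-0.001,-0.1,0.1,-0.1,-1,0,0.002,0,0,0,0,-1,0,0,0,0,0,0,-1,0,0,0,0,0,0,-1,0,0,0,0,0,0,-1])

```text
t: 22.4
tool_pos: [0.4819, -0.2292, 0.0125]
orientation: [-0.641, 1.831, -1.834]
force: [-0.5, 0.7, -1.7]
opening: 0.0295
```

Run:
```python
from plan import *
st()
```

```text
t 22.40 [ 0.4819 -0.2292  0.0125] yaw -0.898 down [ 0.001 -0.001 -1.   ] open 0.0295 F [-0.5  0.7 -1.7] q [-0.54  0.13  1.85 -0.    1.15  0.36]
```

>>> carry_out(motion=[0,0.003,0,0,0,0,-1,0,0.001,0,0,0,0,-1,0,0,0,0,0,0,-1,0,0,0,0,0,0,-1,0,0,0,0,0,0,-1])

```text
t: 22.9
tool_pos: [0.483, -0.2298, 0.0121]
orientation: [-0.64, 1.83, -1.835]
force: [-1.6, 0.8, -0.0]
opening: 0.0296
```

Run:
```python
from plan import *
st()
```

```text
t 22.90 [ 0.483  -0.2298  0.0121] yaw -0.898 down [ 0.002 -0.002 -1.   ] open 0.0296 F [-1.6  0.8 -0. ] q [-0.54  0.14  1.85 -0.    1.15  0.36]
```

>>> carry_out(motion=[0,0,0,0,0,0,1,0,0,0,0,0,0,1,0,0,0,0,0,0,1,0,0,0,0,0,0,1,0,0,0,0,0,0,1])

```text
t: 23.4
tool_pos: [0.4836, -0.2302, 0.0123]
orientation: [-0.639, 1.829, -1.836]
force: [-0.4, 0.5, -0.7]
opening: 0.065
```

>>> carry_out(motion=[0,0,0,0,0,0,1,0,-0.03,0,0,0,0,1,0,-0.05,0,0,0,0,1,0,-0.05,0,0,0,0,1,0,-0.03,0,0,0,0,1])

```text
t: 23.9
tool_pos: [0.4784, -0.227, 0.1702]
orientation: [-0.649, 1.842, -1.828]
force: [0.9, -0.4, 0.9]
opening: 0.0929
```

Run:
```python
from plan import *
st()
plan([(.487,.22,.14,-.55)],opening=1,vmax=.045)
a=imaging.read_camera("wrist"); cv2.imwrite("pics/w15.png",a)
```

```text
t 23.90 [ 0.4784 -0.227   0.1702] yaw -0.898 down [-0.009  0.005 -1.   ] open 0.0929 F [ 0.9 -0.4  0.9] q [-0.54 -0.03  1.72 -0.    1.47  0.36]
-0.0285, 0.0032, -0.0344, 0.1, -2, 0, 1, -0.0297, 0.0032, -0.0334, 0.1, -2, 0, 1, -0.0309, 0.0031, -0.0323, 0, -2, 0, 1, -0.032, 0.0031, -0.0312, 0.1, -2, 0, 1, -0.0331, 0.003, -0.0301, 0, -2, 0, 1
-0.0341, 0.003, -0.0289, 0.1, -2, 0, 1, -0.0351, 0.003, -0.0277, 0, -2, 0, 1, -0.036, 0.003, -0.0265, 0.1, -2, 0.1, 1, -0.0369, 0.003, -0.0253, 0, -2, 0, 1, -0.0378, 0.0031, -0.0239, 0.1, -1.9, 0.1, 1
```

View pics/w15.png

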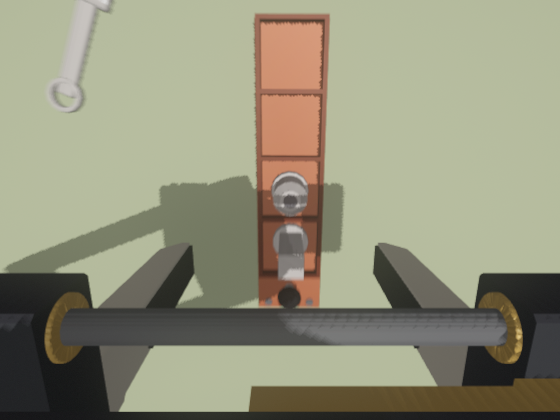

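>>> carry_out(motion=[-0.028,0.003,-0.034,0.1,-2,0,1,-0.03,0.003,-0.033,0.1,-2,0,1,-0.031,0.003,-0.032,0,-2,0,1,-0.032,0.003,-0.031,0.1,-2,0,1,-0.033,0.003,-0.03,0,-2,0,1])

```text
t: 24.45
tool_pos: [0.4888, -0.0062, 0.1636]
orientation: [-0.765, 1.709, -1.731]
force: [0.3, -0.1, -0.2]
opening: 0.0931
```

Run:
```python
from plan import *
st()
plan([(.487,.235,.13,-.55)],opening=1,vmax=.045)
```

```text
t 24.45 [ 0.4888 -0.0062  0.1636] yaw -0.728 down [ 0.011 -0.008 -1.   ] open 0.0931 F [ 0.3 -0.1 -0.2] q [-0.11 -0.16  1.85 -0.01  1.44  0.62]
-0.0298, 0.0053, -0.027, -0.1, -1.7, 0, 1, -0.0306, 0.0053, -0.0261, -0.1, -1.7, 0, 1, -0.0314, 0.0053, -0.0252, -0.1, -1.7, 0, 1, -0.0321, 0.0054, -0.0243, -0.2, -1.7, 0, 1, -0.0328, 0.0055, -0.0233, -0.1, -1.7, 0, 1
-0.0335, 0.0055, -0.0223, -0.2, -1.7, 0, 1
```

>>> carry_out(motion=[-0.03,0.005,-0.027,-0.1,-1.7,0,1,-0.031,0.005,-0.026,-0.1,-1.7,0,1,-0.031,0.005,-0.025,-0.1,-1.7,0,1,-0.032,0.005,-0.024,-0.2,-1.7,0,1,-0.033,0.005,-0.023,-0.1,-1.7,0,1])

```text
t: 24.95
tool_pos: [0.4864, 0.2037, 0.1363]
orientation: [-0.878, 1.612, -1.619]
force: [0.6, 0.1, -0.3]
opening: 0.0929
```

Run:
```python
from plan import *
st()
plan([(.4873,.2487,.125,-.55)],opening=1,vmax=.03)
```

```text
t 24.95 [0.4864 0.2037 0.1363] yaw -0.572 down [ 0.005 -0.002 -1.   ] open 0.0929 F [ 0.6  0.1 -0.3] q [ 0.3  -0.03  1.78 -0.    1.39  0.87]
-0.0192, 0.0056, -0.0118, -0.1, -0.6, -0, 1, -0.0193, 0.0057, -0.0116, -0.2, -0.7, -0.1, 1
```

>>> carry_out(motion=[-0.018,0.006,-0.011,-0.1,-0.6,0,1,-0.011,0.008,-0.007,-0.2,-0.5,0,1,-0.004,0.01,-0.002,0,0,0,1,0,0.01,0,0,0,0,1,0,0,0,0,0,0,1])

```text
t: 25.45
tool_pos: [0.4852, 0.2469, 0.0976]
orientation: [-0.901, 1.601, -1.598]
force: [0.1, 0.0, -0.1]
opening: 0.0929
```

Run:
```python
from plan import *
st()
plan([(.4873,.2487,.05,-.55)],opening=1,vmax=.03)
cm=imaging.camera_model("wrist"); im=imaging.read_camera("wrist"); cv2.imwrite("pics/w16r.png",im); np.savez("w16.npz",**cm)
th=np.linspace(0,6.28,40)
for (x,y) in ((.4873,.2487),(.51,.301)):
    h=proj(cm,np.c_[x+.018*np.cos(th),y+.018*np.sin(th),0*th+.021]).astype(np.int32); cv2.polylines(im,[h],True,(0,255,0),1)
v=-.55+np.pi/6+np.arange(7)*np.pi/3; rr=.013/np.cos(np.pi/6)
h=proj(cm,np.c_[.4873+rr*np.cos(v),.2487+rr*np.sin(v),0*v+.071]).astype(np.int32); cv2.polylines(im,[h],True,(0,0,255),1)
cv2.imwrite("pics/w16.png",im)
```

```text
t 25.45 [0.4852 0.2469 0.0976] yaw -0.546 down [-0.003  0.001 -1.   ] open 0.0929 F [ 0.1  0.  -0.1] q [0.38 0.06 1.76 0.   1.32 0.92]
-0.0013, 0.0238, 0.0005, 0.1, 0.1, 0, 1, -0.0014, 0.0238, 0.0005, 0, 0.1, 0, 1
```

View pics/w16.png

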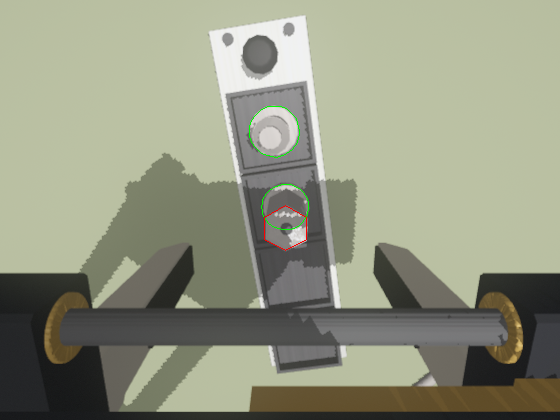

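>>> carry_out(motion=[-0.001,0.024,0,0.1,0,0,1,-0.001,0.025,0,0,0,0,1,0,0.018,0,0,0,0,1,0,0.006,0,0,0,0,1,0,0,0,0,0,0,1])

```text
t: 26.0
tool_pos: [0.4906, 0.2443, 0.0266]
orientation: [-0.888, 1.602, -1.605]
force: [-0.8, 0.2, -1.1]
opening: 0.0929
```

Run:
```python
from plan import *
st()
plan([(.4873,.2487,.014,-.55)],opening=1,vmax=.03)
```

```text
t 26.00 [0.4906 0.2443 0.0266] yaw -0.554 down [ 0.005  0.001 -1.   ] open 0.0929 F [-0.8  0.2 -1.1] q [ 0.37  0.15  1.81 -0.    1.18  0.92]
-0.002, 0.0125, -0.0052, -0.2, -0.2, -0.2, 1
```

>>> carry_out(motion=[-0.002,0.01,-0.005,-0.2,-0.2,-0.2,1,0,0.004,-0.001,0,0,0,1,0,0,0,0,0,0,1,0,0,0,0,0,0,-0.2,0,0,0,0,0,0,-0.2])

```text
t: 26.5
tool_pos: [0.4889, 0.2499, 0.0151]
orientation: [-0.89, 1.6, -1.602]
force: [-0.2, 0.4, 0.7]
opening: 0.0815
```

Run:
```python
from plan import *
st()
plan([(.4873,.2487,.014,-.55)],opening=1,vmax=.03)
```

```text
t 26.50 [0.4889 0.2499 0.0151] yaw -0.551 down [ 0.005  0.002 -1.   ] open 0.0815 F [-0.2  0.4  0.7] q [ 0.38  0.16  1.81 -0.    1.16  0.93]
0.0018, 0.0011, -0.0007, -0.2, -0.1, -0.2, 1
```

Good. Closing on the hex.

>>> carry_out(motion=[0,0,0,0,0,0,-1,0,0,0,0,0,0,-1,0,0,0,0,0,0,-1,0,0,0,0,0,0,-1,0,0,0,0,0,0,-1])

```text
t: 27.0
tool_pos: [0.4897, 0.2503, 0.0162]
orientation: [-0.889, 1.6, -1.602]
force: [0.4, 0.4, -0.3]
opening: 0.0415
```

>>> carry_out(motion=[0,0,0,0,0,0,-1,0,0,0,0,0,0,-1,0,0,0,0,0,0,-1,0,0,0,0,0,0,-1,0,0,0,0,0,0,-1])

```text
t: 27.5
tool_pos: [0.4896, 0.2503, 0.0162]
orientation: [-0.889, 1.6, -1.602]
force: [0.1, 0.5, 0.5]
opening: 0.0261
```

Run:
```python
from plan import *
st()
plan([(.488,.2495,.11,-.55),(.5288,-.1911,.11,-.899)],opening=-1,vmax=.042)
```

```text
t 27.50 [0.4896 0.2503 0.0162] yaw -0.551 down [ 0.006  0.002 -1.   ] open 0.0261 F [0.1 0.5 0.5] q [ 0.38  0.16  1.81 -0.    1.16  0.93]
0.0003, -0.0313, -0.0002, -0.1, -0, -0.1, -1, 0.0004, -0.0312, -0.0002, -0.1, -0, -0.1, -1, 0.0005, -0.0313, -0.0004, -0, -0.1, -0.1, -1, 0.0322, 0, 0.0241, -0, 1.8, -0, -1, 0.0314, 0, 0.0251, -0, 1.8, -0, -1
0.0306, 0, 0.0261, -0, 1.8, -0, -1, 0.0298, 0, 0.027, -0, 1.8, -0, -1, 0.029, 0, 0.0279, -0, 1.8, -0, -1, 0.0281, 0, 0.0288, -0, 1.8, -0, -1, 0.0271, 0, 0.0297, -0, 1.8, -0, -1
0.0262, 0.0001, 0.0305, -0, 1.9, -0, -1, 0.0252, 0, 0.0314, -0, 1.8, -0, -1, 0.0241, 0.0001, 0.0322, -0, 1.9, -0, -1, 0.0231, 0, 0.033, -0, 1.8, -0, -1
```

>>> carry_out(motion=[0,-0.03,0,-0.1,0,-0.1,-1,0,-0.032,0,-0.1,0,-0.1,-1,0,-0.032,0,0,0,0,-1,0.032,0,0.024,0,1.8,0,-1,0.031,0,0.025,0,1.8,0,-1])

```text
t: 28.0
tool_pos: [0.4931, 0.1715, 0.1099]
orientation: [-0.863, 1.645, -1.642]
force: [-0.4, 0.4, -3.1]
opening: 0.0259
```

Run:
```python
from plan import *
st()
plan([(.5288,-.1911,.11,-.899)],opening=-1,vmax=.042)
```

```text
t 28.00 [0.4931 0.1715 0.1099] yaw -0.609 down [-0.006 -0.001 -1.   ] open 0.0259 F [-0.4  0.4 -3.1] q [ 0.24 -0.01  1.81  0.    1.35  0.85]
0.0308, 0, 0.0263, 0, 1.8, 0, -1, 0.0299, 0, 0.0273, 0, 1.9, 0, -1, 0.029, 0, 0.0282, 0, 1.8, 0, -1, 0.0281, 0, 0.0291, 0, 1.9, 0, -1, 0.0271, 0, 0.0301, 0, 1.8, 0.1, -1
0.0262, -0, 0.0309, 0, 1.9, 0, -1, 0.0251, -0.0001, 0.0317, 0.1, 1.8, 0.1, -1, 0.0241, -0, 0.0325, 0, 1.9, 0, -1, 0.0231, -0, 0.0334, 0.1, 1.8, 0.1, -1
```

>>> carry_out(motion=[0.031,0,0.026,0,1.8,0,-1,0.03,0,0.027,0,1.9,0,-1,0.029,0,0.028,0,1.8,0,-1,0.028,0,0.029,0,1.9,0,-1,0.027,0,0.03,0,1.8,0,-1])

```text
t: 28.5
tool_pos: [0.51, -0.036, 0.1088]
orientation: [-0.745, 1.756, -1.752]
force: [1.0, 0.1, -3.7]
opening: 0.0262
```

Run:
```python
from plan import *
st()
plan([(.5288,-.1911,.11,-.899)],opening=-1,vmax=.042)
```

```text
t 28.50 [ 0.51   -0.036   0.1088] yaw -0.773 down [-0.007 -0.    -1.   ] open 0.0262 F [ 1.   0.1 -3.7] q [-0.17 -0.04  1.84 -0.    1.35  0.6 ]
0.0245, -0.0003, 0.0304, 0.1, 1.8, 0.1, -1, 0.0235, -0.0003, 0.0312, 0.1, 1.8, 0.1, -1, 0.0225, -0.0003, 0.0319, 0, 1.8, 0.1, -1, 0.0215, -0.0003, 0.0327, 0.1, 1.8, 0, -1
```

>>> carry_out(motion=[0.024,0,0.03,0.1,1.8,0.1,-1,0.023,0,0.031,0.1,1.8,0.1,-1,0.021,0,0.03,0,1.8,0,-1,0.011,0.002,0.016,0,0.9,0,-1,0.002,0.006,0.003,0,0,0,-1])

```text
t: 29.0
tool_pos: [0.5239, -0.1821, 0.0986]
orientation: [-0.649, 1.833, -1.832]
force: [-0.3, 0.4, -3.3]
opening: 0.0255
```

Run:
```python
from plan import *
st()
plan([(.5288,-.1911,.05,-.899)],opening=-1,vmax=.025)
```

```text
t 29.00 [ 0.5239 -0.1821  0.0986] yaw -0.894 down [-0.005 -0.001 -1.   ] open 0.0255 F [-0.3  0.4 -3.3] q [-0.42  0.09  1.73 -0.    1.33  0.47]
0.0008, 0.0243, 0.0051, 0.1, 0.1, 0.1, -1, 0.0009, 0.0243, 0.005, 0, 0.2, 0.1, -1
```

>>> carry_out(motion=[0,0.02,0.004,0.1,0.1,0.1,-1,0.001,0.02,0.004,0,0.1,0.1,-1,0,0.014,0.002,0,0,0,-1,0,0.004,0,0,0,0,-1,0,0,0,0,0,0,-1])

```text
t: 29.5
tool_pos: [0.5269, -0.188, 0.0349]
orientation: [-0.647, 1.839, -1.829]
force: [0.2, 1.4, -1.5]
opening: 0.0257
```

Run:
```python
from plan import *
st()
plan([(.5288,-.1911,.0152,-.899)],opening=-1,vmax=.025)
```

```text
t 29.50 [ 0.5269 -0.188   0.0349] yaw -0.897 down [-0.006  0.003 -1.   ] open 0.0257 F [ 0.2  1.4 -1.5] q [-0.43  0.18  1.76  0.    1.21  0.46]
0.0004, 0.0197, 0.0037, 0.4, 0.1, 0.1, -1
```

>>> carry_out(motion=[0,0.009,0.003,0.3,0.1,0.1,-1,0,0.006,0.001,0,0,0,-1,0,0.002,0,0,0,0,-1,0,0,0,0,0,0,-1,0,0,0,0,0,0,-1])

```text
t: 30.0
tool_pos: [0.5311, -0.1908, 0.0187]
orientation: [-0.64, 1.83, -1.834]
force: [-0.0, 0.7, -2.7]
opening: 0.0259
```

Run:
```python
from plan import *
st()
plan([(.5288,-.1911,.0152,-.899)],opening=-1,vmax=.025)
```

```text
t 30.00 [ 0.5311 -0.1908  0.0187] yaw -0.897 down [ 0.002 -0.001 -1.   ] open 0.0259 F [-0.   0.7 -2.7] q [-0.44  0.2   1.76 -0.    1.18  0.46]
0.002, 0.0035, -0.0012, -0.1, 0.1, -0, -1
```

>>> carry_out(motion=[0.002,0.004,-0.001,-0.1,0.1,0,-1,0,0.001,0,0,0,0,-1,0,0,0,0,0,0,-1,0,0,0,0,0,0,-1,0,0,0,0,0,0,-1])

```text
t: 30.5
tool_pos: [0.53, -0.192, 0.0152]
orientation: [-0.637, 1.831, -1.835]
force: [-0.7, 0.8, -1.4]
opening: 0.0258
```

Run:
```python
from plan import *
st()
```

```text
t 30.50 [ 0.53   -0.192   0.0152] yaw -0.899 down [ 0.004 -0.001 -1.   ] open 0.0258 F [-0.7  0.8 -1.4] q [-0.44  0.2   1.77  0.    1.17  0.46]
```

>>> carry_out(motion=[0,0.003,0,0,0,0,-1,0,0.001,0,0,0,0,-1,0,0,0,0,0,0,-1,0,0,0,0,0,0,-1,0,0,0,0,0,0,-1])

```text
t: 31.0
tool_pos: [0.5314, -0.1924, 0.015]
orientation: [-0.635, 1.829, -1.835]
force: [-1.2, 0.2, 2.6]
opening: 0.0261
```

Run:
```python
from plan import *
st()
```

```text
t 31.00 [ 0.5314 -0.1924  0.015 ] yaw -0.899 down [ 0.006 -0.002 -1.   ] open 0.0261 F [-1.2  0.2  2.6] q [-0.44  0.2   1.77  0.    1.16  0.46]
```

Contact with the floor (force up). Release and retreat.

>>> carry_out(motion=[0,0,0,0,0,0,1,0,0,0,0,0,0,1,0,0,0,0,0,0,1,0,0,0,0,0,0,1,0,0,0,0,0,0,1])

```text
t: 31.5
tool_pos: [0.5318, -0.1927, 0.015]
orientation: [-0.634, 1.828, -1.836]
force: [0.3, -0.2, -0.3]
opening: 0.0615
```

>>> carry_out(motion=[0,0,0,0,0,0,1,0,-0.03,0,0,0,0,1,0,-0.05,0,0,0,0,1,0,-0.05,0,0,0,0,1,0,-0.03,0,0,0,0,1])

```text
t: 32.0
tool_pos: [0.5258, -0.1901, 0.1724]
orientation: [-0.646, 1.842, -1.83]
force: [0.9, -0.2, 0.8]
opening: 0.0924
```

Run:
```python
from plan import *
st()
plan([(.51,.27,.15,-.399)],opening=1,vmax=.045)
a=imaging.read_camera("wrist"); cv2.imwrite("pics/w20.png",a)
```

```text
t 32.00 [ 0.5258 -0.1901  0.1724] yaw -0.899 down [-0.007  0.004 -1.   ] open 0.0924 F [ 0.9 -0.2  0.8] q [-0.44  0.05  1.64  0.    1.47  0.46]
-0.0249, 0.0022, -0.0336, 0, -2.6, 0, 1, -0.0264, 0.0022, -0.0325, 0, -2.6, 0, 1, -0.0278, 0.0022, -0.0312, 0.1, -2.6, 0, 1, -0.0292, 0.0022, -0.0299, 0, -2.6, 0, 1, -0.0306, 0.0022, -0.0286, 0.1, -2.6, 0, 1
-0.0318, 0.0021, -0.0272, 0, -2.6, 0, 1, -0.033, 0.0021, -0.0257, 0.1, -2.6, 0, 1, -0.0342, 0.0021, -0.0242, 0, -2.6, 0, 1, -0.0352, 0.0021, -0.0226, 0.1, -2.6, 0, 1, -0.0362, 0.0021, -0.021, 0, -2.6, 0, 1
-0.0372, 0.002, -0.0193, 0.1, -2.7, 0, 1
```

View pics/w20.png

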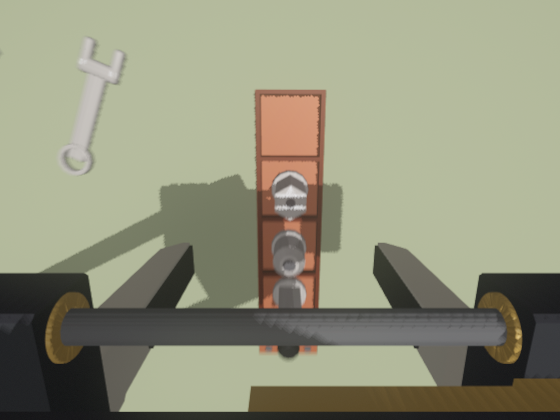

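Three stand upright in place. Now the plain punch.

>>> carry_out(motion=[-0.025,0.002,-0.034,0,-2.6,0,1,-0.026,0.002,-0.032,0,-2.6,0,1,-0.028,0.002,-0.031,0.1,-2.6,0,1,-0.029,0.002,-0.03,0,-2.6,0,1,-0.031,0.002,-0.029,0.1,-2.6,0,1])

```text
t: 32.55
tool_pos: [0.5235, 0.018, 0.1715]
orientation: [-0.802, 1.674, -1.693]
force: [1.1, 0.2, -0.2]
opening: 0.0931
```

Run:
```python
from plan import *
st()
plan([(.51,.285,.14,-.399)],opening=1,vmax=.048)
```

```text
t 32.55 [0.5235 0.018  0.1715] yaw -0.674 down [ 0.012 -0.006 -1.   ] open 0.0931 F [ 1.1  0.2 -0.2] q [-0.06 -0.07  1.75 -0.    1.45  0.62]
-0.0333, 0.005, -0.0296, -0.1, -2.6, -0, 1, -0.0346, 0.005, -0.0281, -0.1, -2.6, -0, 1, -0.0359, 0.0051, -0.0264, -0.1, -2.6, -0, 1, -0.0371, 0.0051, -0.0248, -0.1, -2.7, -0, 1, -0.0382, 0.0052, -0.023, -0.2, -2.6, -0, 1
-0.0391, 0.0052, -0.0213, -0.1, -2.7, -0.1, 1
```

>>> carry_out(motion=[-0.033,0.005,-0.03,-0.1,-2.6,0,1,-0.035,0.005,-0.028,-0.1,-2.6,0,1,-0.036,0.005,-0.026,-0.1,-2.6,0,1,-0.037,0.005,-0.025,-0.1,-2.7,0,1,-0.038,0.005,-0.023,-0.2,-2.6,0,1])

```text
t: 33.05
tool_pos: [0.51, 0.2493, 0.1448]
orientation: [-0.965, 1.519, -1.525]
force: [0.5, -0.0, -0.0]
opening: 0.0929
```

Run:
```python
from plan import *
st()
plan([(.51,.301,.13,-.399)],opening=1,vmax=.03)
im=imaging.read_camera("wrist"); cm=imaging.camera_model("wrist")
th=np.linspace(0,6.28,40)
for (x,y) in ((.51,.301),):
    for z,r in ((.021,.018),(.073,.011),(.089,.006)):
        h=proj(cm,np.c_[x+r*np.cos(th),y+r*np.sin(th),0*th+z]).astype(np.int32); cv2.polylines(im,[h],True,(0,255,0),1)
cv2.imwrite("pics/w21.png",im)
```

```text
t 33.05 [0.51   0.2493 0.1448] yaw -0.437 down [ 0.006  0.    -1.   ] open 0.0929 F [ 0.5 -0.  -0. ] q [ 0.37  0.07  1.66 -0.    1.4   0.8 ]
-0.0234, 0.0074, -0.011, -0.1, -1.1, -0.1, 1, -0.0237, 0.0074, -0.0104, -0.2, -1.1, -0, 1
```

View pics/w21.png

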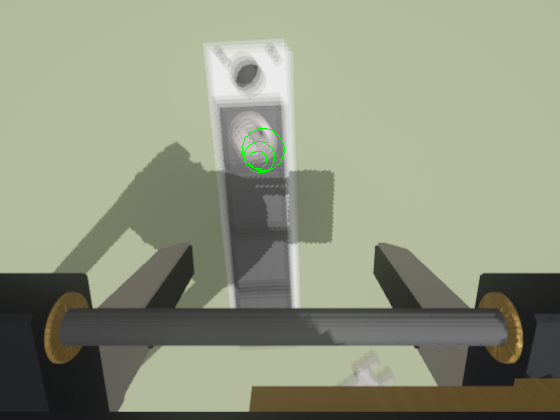

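Run:
```python
from plan import *
st()
plan([(.51,.301,.13,-.399)],opening=1,vmax=.03)
```

```text
t 33.10 [0.5082 0.2555 0.1437] yaw -0.431 down [ 0.004  0.004 -1.   ] open 0.0932 F [-3.8  2.4 -0.4] q [0.37 0.08 1.66 0.   1.4  0.8 ]
-0.021, 0.0069, -0.0087, -0.1, -0.9, -0.1, 1, -0.0212, 0.007, -0.0083, -0, -0.9, -0.2, 1
```

>>> carry_out(motion=[-0.02,0.007,-0.008,-0.1,-0.9,0,1,-0.014,0.007,-0.006,0,-0.9,-0.1,1,-0.005,0.005,-0.001,0,0,0,1,0,0,0,0,0,0,1,0,0,0,0,0,0,1])

```text
t: 33.6
tool_pos: [0.509, 0.3004, 0.1219]
orientation: [-0.997, 1.494, -1.492]
force: [-0.1, -0.5, -0.7]
opening: 0.0924
```

Run:
```python
from plan import *
st()
plan([(.51,.301,.06,-.399)],opening=1,vmax=.03)
im=imaging.read_camera("wrist"); cm=imaging.camera_model("wrist")
th=np.linspace(0,6.28,40)
for (x,y) in ((.51,.301),):
    for z,r in ((.021,.018),(.073,.011),(.089,.006)):
        h=proj(cm,np.c_[x+r*np.cos(th),y+r*np.sin(th),0*th+z]).astype(np.int32); cv2.polylines(im,[h],True,(0,255,0),1)
cv2.imwrite("pics/w22.png",im)
```

```text
t 33.60 [0.509  0.3004 0.1219] yaw -0.394 down [-0.001  0.001 -1.   ] open 0.0924 F [-0.1 -0.5 -0.7] q [0.45 0.16 1.61 0.   1.37 0.84]
-0.0003, 0.0206, 0.0002, 0, 0.1, -0, 1, -0.0003, 0.0207, 0.0003, 0, 0.1, -0, 1, -0.0003, 0.0206, 0.0002, 0, 0.1, -0, 1
```

View pics/w22.png

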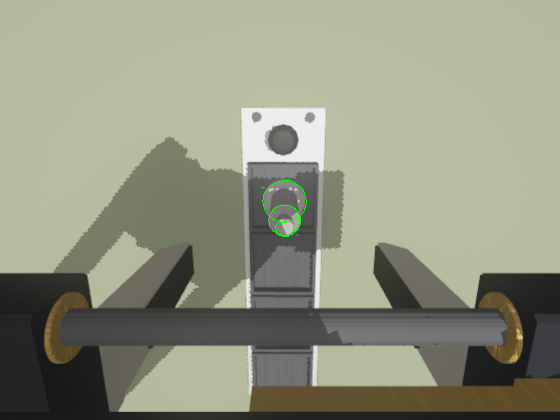

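>>> carry_out(motion=[0,0.025,0,0,0,0,1,0,0.03,0,0,0,0,1,0,0.025,0,0,0,0,1,0,0.01,0,0,0,0,1,0,0,0,0,0,0,1])

```text
t: 34.15
tool_pos: [0.5137, 0.2963, 0.0338]
orientation: [-0.985, 1.496, -1.498]
force: [0.5, 0.3, 0.5]
opening: 0.0927
```

Run:
```python
from plan import *
st()
plan([(.51,.301,.015,-.399)],opening=1,vmax=.03)
```

```text
t 34.15 [0.5137 0.2963 0.0338] yaw -0.401 down [ 0.006  0.003 -1.   ] open 0.0927 F [0.5 0.3 0.5] q [ 0.44  0.25  1.68 -0.    1.21  0.84]
-0.0028, 0.0187, -0.0053, -0.3, -0.1, -0.3, 1
```

>>> carry_out(motion=[-0.003,0.012,-0.005,-0.3,-0.1,-0.3,1,-0.001,0.007,-0.002,0,0,0,1,0,0.001,0,0,0,0,1,0,0,0,0,0,0,-0.2,0,0,0,0,0,0,-0.2])

```text
t: 34.65
tool_pos: [0.5114, 0.3041, 0.0166]
orientation: [-0.988, 1.496, -1.497]
force: [1.8, 0.4, 0.5]
opening: 0.0815
```

Run:
```python
from plan import *
st()
plan([(.51,.301,.015,-.399)],opening=1,vmax=.03)
```

```text
t 34.65 [0.5114 0.3041 0.0166] yaw -0.400 down [ 0.004  0.002 -1.   ] open 0.0815 F [1.8 0.4 0.5] q [0.45 0.28 1.68 0.   1.18 0.85]
0.0034, 0.0016, -0.0001, -0.2, -0.1, -0.2, 1
```

>>> carry_out(motion=[0.004,0.001,0,-0.2,-0.1,-0.2,-0.2,0,0,0,0,0,0,-0.2,0,0,0,0,0,0,-0.2,0,0,0,0,0,0,-0.2,0,0,0,0,0,0,-0.2])

```text
t: 35.15
tool_pos: [0.5107, 0.3005, 0.0171]
orientation: [-0.992, 1.496, -1.496]
force: [0.5, -0.0, -0.1]
opening: 0.042
```

>>> carry_out(motion=[0,0,0,0,0,0,-1,0,0,0,0,0,0,-1,0,0,0,0,0,0,-1,0,0,0,0,0,0,-1,0,0,0,0,0,0,-1])

```text
t: 35.65
tool_pos: [0.5107, 0.3005, 0.0171]
orientation: [-0.992, 1.496, -1.496]
force: [-0.4, 0.2, -0.1]
opening: 0.0214
```

Run:
```python
from plan import *
st()
plan([(.51,.302,.115,-.399),(.5758,-.1538,.115,-.899)],opening=-1,vmax=.042)
```

```text
t 35.65 [0.5107 0.3005 0.0171] yaw -0.398 down [ 0.001  0.001 -1.   ] open 0.0214 F [-0.4  0.2 -0.1] q [0.45 0.27 1.68 0.   1.19 0.84]
-0.0004, -0.0326, -0.0004, -0, 0, -0, -1, -0.0004, -0.0327, -0.0004, -0, 0, -0, -1, -0.0005, -0.0326, -0.0003, -0, 0, -0.1, -1, 0.0359, 0, 0.0216, -0, 2.6, 0, -1, 0.0349, 0, 0.0232, -0, 2.6, 0, -1
0.0338, 0, 0.0247, -0, 2.6, 0, -1, 0.0326, 0, 0.0263, -0, 2.6, 0, -1, 0.0314, 0, 0.0277, -0, 2.6, 0, -1, 0.0301, 0.0001, 0.0291, -0, 2.6, 0, -1, 0.0287, 0, 0.0304, -0, 2.6, 0, -1
0.0273, 0.0001, 0.0317, -0, 2.6, 0, -1, 0.0259, 0, 0.0329, -0, 2.6, 0, -1, 0.0243, 0.0001, 0.0341, -0, 2.6, -0, -1, 0.0228, 0, 0.0351, -0.1, 2.7, -0, -1
```

>>> carry_out(motion=[0,-0.031,0,0,0,0,-1,0,-0.033,0,0,0,0,-1,0,-0.033,0,0,0,0,-1,0.036,0,0.022,0,2.6,0,-1,0.035,0,0.023,0,2.6,0,-1])

```text
t: 36.15
tool_pos: [0.5195, 0.2185, 0.1143]
orientation: [-0.944, 1.559, -1.556]
force: [0.9, 0.1, -2.9]
opening: 0.0217
```

Run:
```python
from plan import *
st()
plan([(.5758,-.1538,.115,-.899)],opening=-1,vmax=.042)
```

```text
t 36.15 [0.5195 0.2185 0.1143] yaw -0.484 down [-0.004 -0.001 -1.   ] open 0.0217 F [ 0.9  0.1 -2.9] q [0.31 0.1  1.69 0.   1.36 0.79]
0.0337, -0.0001, 0.0248, 0, 2.6, 0, -1, 0.0325, -0.0001, 0.0263, 0, 2.6, 0, -1, 0.0313, -0.0001, 0.0278, 0, 2.7, 0, -1, 0.03, -0, 0.0292, 0, 2.6, 0, -1, 0.0286, -0.0001, 0.0305, 0, 2.7, 0, -1
0.0272, -0, 0.0318, 0, 2.6, 0.1, -1, 0.0257, -0.0001, 0.0331, 0, 2.7, 0, -1, 0.0241, -0.0001, 0.0342, 0.1, 2.6, 0.1, -1, 0.0225, -0.0001, 0.0353, 0, 2.7, 0, -1
```

>>> carry_out(motion=[0.034,0,0.025,0,2.6,0,-1,0.032,0,0.026,0,2.6,0,-1,0.031,0,0.028,0,2.7,0,-1,0.03,0,0.029,0,2.6,0,-1,0.029,0,0.03,0,2.7,0,-1])

```text
t: 36.65
tool_pos: [0.5493, 0.0052, 0.1142]
orientation: [-0.781, 1.72, -1.718]
force: [0.5, -0.4, -1.9]
opening: 0.0214
```

Run:
```python
from plan import *
st()
plan([(.5758,-.1538,.115,-.899)],opening=-1,vmax=.042)
```

```text
t 36.65 [0.5493 0.0052 0.1142] yaw -0.721 down [-0.004 -0.001 -1.   ] open 0.0214 F [ 0.5 -0.4 -1.9] q [-0.08  0.06  1.73 -0.    1.36  0.64]
0.0255, -0.0002, 0.0312, 0, 2.5, 0, -1, 0.0241, -0.0002, 0.0323, 0, 2.6, 0.1, -1, 0.0226, -0.0003, 0.0334, 0.1, 2.5, 0, -1, 0.0211, -0.0002, 0.0343, 0, 2.6, 0.1, -1
```

>>> carry_out(motion=[0.025,0,0.031,0,2.5,0,-1,0.024,0,0.032,0,2.6,0,-1,0.021,0,0.032,0.1,2.5,0.1,-1,0.011,0.002,0.018,0,1.3,0,-1,0.002,0.006,0.003,0,0,0,-1])

```text
t: 37.15
tool_pos: [0.5719, -0.1469, 0.1049]
orientation: [-0.65, 1.828, -1.83]
force: [0.4, 0.6, -2.9]
opening: 0.0213
```

Run:
```python
from plan import *
st()
plan([(.5758,-.1538,.05,-.899)],opening=-1,vmax=.025)
```

```text
t 37.15 [ 0.5719 -0.1469  0.1049] yaw -0.890 down [-0.002 -0.002 -1.   ] open 0.0213 F [ 0.4  0.6 -2.9] q [-0.34  0.17  1.62 -0.    1.35  0.55]
0.0004, 0.0183, 0.0026, -0, 0.2, 0.1, -1, 0.0004, 0.0183, 0.0026, -0, 0.2, 0, -1, 0.0003, 0.0183, 0.0026, -0, 0.1, 0.1, -1
```

>>> carry_out(motion=[0,0.02,0.002,0,0.2,0.1,-1,0,0.02,0.002,0,0.2,0,-1,0,0.016,0,0,0,0,-1,0,0.005,0,0,0,0,-1,0,0,0,0,0,0,-1])

```text
t: 37.65
tool_pos: [0.5719, -0.1476, 0.0384]
orientation: [-0.648, 1.837, -1.829]
force: [0.3, 0.2, -2.6]
opening: 0.0214
```

Run:
```python
from plan import *
st()
plan([(.5758,-.1538,.0161,-.899)],opening=-1,vmax=.03)
im=imaging.read_camera("wrist"); cv2.imwrite("pics/w25.png",im)
```

```text
t 37.65 [ 0.5719 -0.1476  0.0384] yaw -0.896 down [-0.006  0.002 -1.   ] open 0.0214 F [ 0.3  0.2 -2.6] q [-0.34  0.25  1.67  0.    1.23  0.56]
0.0008, 0.0222, 0.0074, 0.3, 0.2, 0.2, -1
```

View pics/w25.png

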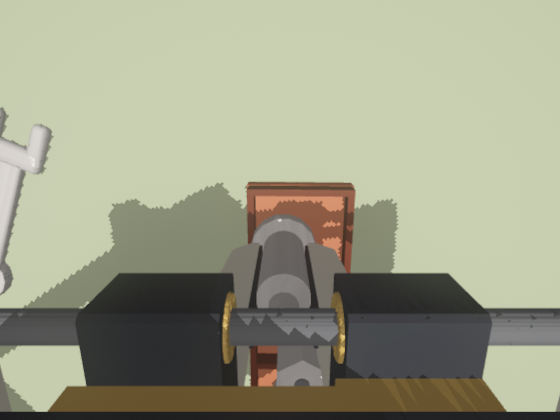

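>>> carry_out(motion=[0.001,0,0.006,0.2,0.2,0.1,-1,0,0.006,0.002,0,0,0,-1,0,0.002,0,0,0,0,-1,0,0,0,0,0,0,-1,0,0,0,0,0,0,-1])

```text
t: 38.2
tool_pos: [0.579, -0.1551, 0.0334]
orientation: [-0.638, 1.83, -1.835]
force: [-0.1, 0.4, -1.8]
opening: 0.0221
```

Run:
```python
from plan import *
st()
plan([(.5758,-.1538,.0161,-.899)],opening=-1,vmax=.03)
```

```text
t 38.20 [ 0.579  -0.1551  0.0334] yaw -0.898 down [ 0.003 -0.001 -1.   ] open 0.0221 F [-0.1  0.4 -1.8] q [-0.35  0.27  1.66 -0.    1.22  0.55]
0.0017, 0.0173, -0.0031, -0.2, 0, -0.1, -1
```

>>> carry_out(motion=[0.001,0.008,-0.003,-0.2,0,-0.1,-1,0,0.006,-0.001,0,0,0,-1,0,0.002,0,0,0,0,-1,0,0,0,0,0,0,-1,0,0,0,0,0,0,-1])

```text
t: 38.7
tool_pos: [0.5754, -0.1523, 0.0161]
orientation: [-0.641, 1.834, -1.833]
force: [-0.9, 0.4, 0.5]
opening: 0.0218
```

Run:
```python
from plan import *
st()
plan([(.5758,-.1538,.0161,-.899)],opening=-1,vmax=.03)
```

```text
t 38.70 [ 0.5754 -0.1523  0.0161] yaw -0.898 down [-0.  0. -1.] open 0.0218 F [-0.9  0.4  0.5] q [-0.35  0.28  1.67  0.    1.19  0.55]
0.0006, 0, 0.0014, 0, 0, 0, -1
```

>>> carry_out(motion=[0,0.002,0,0,0,0,-1,0,0,0,0,0,0,-1,0,0,0,0,0,0,-1,0,0,0,0,0,0,-1,0,0,0,0,0,0,-1])

```text
t: 39.2
tool_pos: [0.5764, -0.1526, 0.0171]
orientation: [-0.64, 1.832, -1.833]
force: [-0.2, 0.2, -2.9]
opening: 0.022
```

Run:
```python
from plan import *
st()
```

```text
t 39.20 [ 0.5764 -0.1526  0.0171] yaw -0.898 down [ 0.001 -0.    -1.   ] open 0.0220 F [-0.2  0.2 -2.9] q [-0.34  0.28  1.67  0.    1.19  0.55]
```

Rose 1 mm (friction creep); go down again.

>>> carry_out(motion=[0,0.003,0,0,0,0,-1,0,0.003,0,0,0,0,-1,0,0.002,0,0,0,0,-1,0,0,0,0,0,0,-1,0,0,0,0,0,0,-1])

```text
t: 39.7
tool_pos: [0.5778, -0.153, 0.0164]
orientation: [-0.639, 1.83, -1.834]
force: [0.2, 0.1, -1.8]
opening: 0.0212
```

Run:
```python
from plan import *
st()
```

```text
t 39.70 [ 0.5778 -0.153   0.0164] yaw -0.898 down [ 0.003 -0.001 -1.   ] open 0.0212 F [ 0.2  0.1 -1.8] q [-0.34  0.29  1.67  0.    1.19  0.55]
```

>>> carry_out(motion=[0,0.004,-0.001,-0.1,0,0,-1,0,0.001,0,0,0,0,-1,0,0,0,0,0,0,-1,0,0,0,0,0,0,-1,0,0,0,0,0,0,-1])

```text
t: 40.2
tool_pos: [0.5794, -0.1531, 0.0153]
orientation: [-0.636, 1.829, -1.834]
force: [-1.3, 1.0, 4.2]
opening: 0.0217
```

Run:
```python
from plan import *
st()
```

```text
t 40.20 [ 0.5794 -0.1531  0.0153] yaw -0.898 down [ 0.005 -0.001 -1.   ] open 0.0217 F [-1.3  1.   4.2] q [-0.34  0.29  1.67  0.    1.18  0.55]
```

>>> carry_out(motion=[0,0,0,0,0,0,1,0,0,0,0,0,0,1,0,0,0,0,0,0,1,0,0,0,0,0,0,1,0,0,0,0,0,0,1])

```text
t: 40.7
tool_pos: [0.5789, -0.1529, 0.0139]
orientation: [-0.637, 1.83, -1.833]
force: [0.8, -0.8, -0.3]
opening: 0.057
```

>>> carry_out(motion=[0,0,0,0,0,0,1,0,-0.03,0,0,0,0,1,0,-0.05,0,0,0,0,1,0,-0.05,0,0,0,0,1,0,-0.05,0,0,0,0,1])

```text
t: 41.2
tool_pos: [0.5713, -0.1504, 0.1874]
orientation: [-0.655, 1.848, -1.826]
force: [0.2, -1.1, -0.3]
opening: 0.092
```

Run:
```python
from plan import *
st()
plan([(.45,.0,.24,-.7)],opening=1,vmax=.045)
```

```text
t 41.20 [ 0.5713 -0.1504  0.1874] yaw -0.898 down [-0.015  0.007 -1.   ] open 0.0920 F [ 0.2 -1.1 -0.3] q [-0.34  0.13  1.52  0.    1.51  0.55]
0.0003, -0.0099, -0.0388, 0.2, -2.3, 0.1, 1, -0.0013, -0.0101, -0.0387, 0.2, -2.3, 0.1, 1, -0.0028, -0.0102, -0.0386, 0.2, -2.2, 0.1, 1, -0.0044, -0.0103, -0.0385, 0.1, -2.3, 0, 1, -0.0059, -0.0105, -0.0382, 0.2, -2.2, 0.1, 1
```

Move aside to see everything from above.

>>> carry_out(motion=[0,-0.01,-0.039,0.2,-2.3,0.1,1,-0.001,-0.01,-0.039,0.2,-2.3,0.1,1,-0.003,-0.01,-0.039,0.2,-2.2,0.1,1,-0.004,-0.01,-0.038,0.1,-2.3,0,1,-0.006,-0.01,-0.03,0.2,-2.2,0,1])

```text
t: 41.7
tool_pos: [0.4579, -0.0056, 0.2496]
orientation: [-0.779, 1.686, -1.712]
force: [0.9, 0.4, -0.0]
opening: 0.0933
```

>>> carry_out(motion=[-0.02,0,-0.02,0,0,0,1,-0.02,0,-0.02,0,0,0,1,-0.01,0,-0.01,0,0,0,1,0,0,0,0,0,0,1,0,0,0,0,0,0,1])

```text
t: 42.2
tool_pos: [0.4501, 0.07, 0.253]
orientation: [-0.775, 1.677, -1.708]
force: [-1.1, -0.2, 0.7]
opening: 0.0929
```

Run:
```python
from plan import *
st()
t=imaging.read_camera("top"); cm=imaging.camera_model("top"); cv2.imwrite("pics/tend.png",t)
cv2.imwrite("pics/tendz.png",cv2.resize(t[180:310,315:435],None,fx=4.5,fy=4.5,interpolation=cv2.INTER_CUBIC))
s=imaging.read_camera("scene"); cv2.imwrite("pics/send.png",s)
for n in ("oil_bottle","spanner"):
    r=models.outline_of("scene",n)
    if r:
        ys,xs=np.nonzero(r[0]["pixels"]); print(n,r[0]["confidence"],xs.mean(),ys.mean())
        y,x=np.nonzero(np.load("masks.npz")["scene_"+n]); print("  before",x.mean(),y.mean())
```

```text
t 42.20 [0.4501 0.07   0.253 ] yaw -0.694 down [ 0.026 -0.006 -1.   ] open 0.0929 F [-1.1 -0.2  0.7] q [ 0.05 -0.31  1.82 -0.01  1.61  0.74]
oil_bottle 0.89 333.62041625371654 212.61645193260654
  before 333.77647058823527 212.79705882352943
spanner 0.82 234.22988505747125 192.8582375478927
  before 234.6782608695652 192.8817391304348
```

View pics/tendz.png

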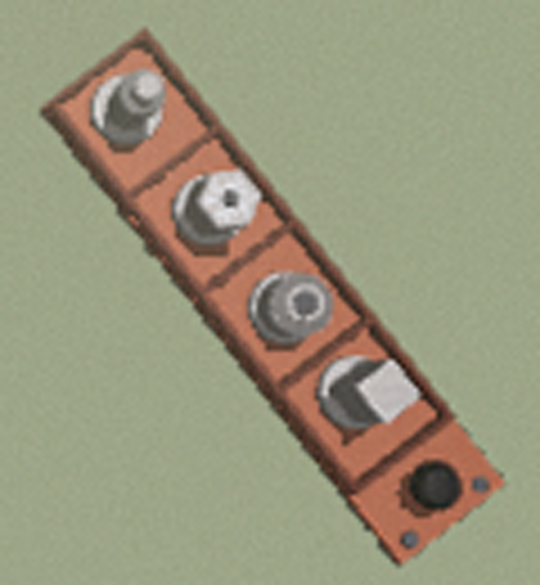

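View pics/send.png

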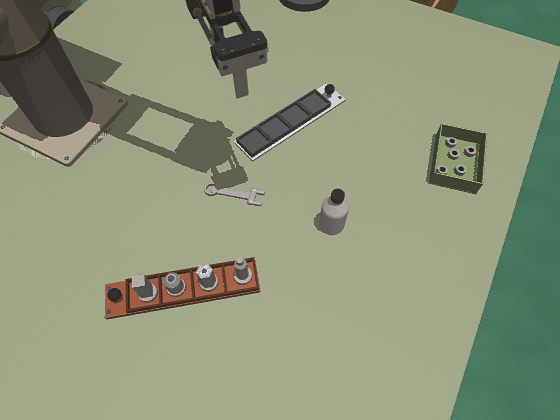

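Run:
```python
from h import *
cm=imaging.camera_model("top")
px=lambda a:(np.array(a,float)+.5)/4.5-.5+np.array((315,180))
T=np.array([.5053,-.2098]); a=-4.0408
xa=np.array([np.cos(a),np.sin(a)]); ya=np.array([-np.sin(a),np.cos(a)])
for n,p,z in [("plain",(149,84),.088),("hex",(231,198),.070),("stub",(304,302),.060),("square",(389,391),.078),("hplain",(126,110),.02),("hhex",(208,210),.02),("hstub",(284,311),.02),("hsquare",(355,393),.02)]:
    w=back(cm,px([p]),z)[0]; d=w[:2]-T; print(n,w.round(4),"tray x %.4f y %.4f"%(d@xa,d@ya))
```

```text
plain [ 0.5805 -0.152   0.088 ] tray x -0.0015 y -0.0948
hex [ 0.5294 -0.1932  0.07  ] tray x -0.0020 y -0.0292
stub [ 0.4815 -0.2291  0.06  ] tray x -0.0003 y 0.0306
square [ 0.4402 -0.2634  0.078 ] tray x -0.0015 y 0.0843
hplain [ 0.5784 -0.1506  0.02  ] tray x 0.0008 y -0.0941
hhex [ 0.5287 -0.1913  0.02  ] tray x -0.0000 y -0.0298
hstub [ 0.4792 -0.2283  0.02  ] tray x 0.0018 y 0.0320
hsquare [ 0.4397 -0.2625  0.02  ] tray x -0.0004 y 0.0841
```

All four punches are within 6 mm of their compartment centres and upright, and the arm is clear of everything. Handing in.

Run:
```python
from plant import robot
print(robot.close_job())
```

```text
the job is handed in; nothing more can be done
None
```

All four punches stand in the tray in reverse order, and I handed the job in at about 42 s. From the compartment farthest from the tray's knob to the nearest they are plain, hex, stub, square; in the rack, counted from its knob, they stood in that same order.

**Last checks:**
- **Position:** measured in the top camera picture, the punches are within about 2 mm of the tray's centre line. Along the row they are within about 6 mm of their compartment centres (plain y ≈ -94 mm, hex -30, stub +31, square +84). The limit is 14 mm.
- **Upright:** the tops and heads of each punch agree to a few millimetres, which is within what I can read from the picture, so all four look upright.
- **Bystanders:** the bottle and the spanner show within 0.5 pixel of where they were at the start.
- **Arm:** the gripper is open and well clear of everything.

**What disagreed or went wrong:**
- **Fingertips:** they are about 15 mm behind the reported TCP, not 19 mm ahead of it as stated. My first attempt at the stub therefore closed just above it, without moving it. The square had already been gripped only near its top, but it still went across cleanly. I measured the offset in the wrist camera and gripped the stub, hex and plain about 33 mm lower.
- **Small moves:** very small downward moves were partly lost, so I took contact from the wrist force before letting go of each punch.

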